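Close the clip-top flour jar

ROBOT

A 6-joint arm with a two-finger parallel gripper is mounted at the origin on a cart in front of the work surface, level with it; the furniture and walls round the work are solid. World frame = base frame: x ahead of the robot, y to its left, z up, the work surface at z = 0. Lengths are in m, angles in degrees, forces in N, time in s.
With the tool pointing down it reaches from about 0.3 to 0.775 m from the base axis. Payload 14.6 kg.
Tool frame: the origin (TCP) lies midway between the tips of the shut fingers; the grasp point (between the pads) lies 19 mm behind it; z points along the fingers, y is the direction in which the jaws open and shut (so a half turn about z gives the same grasp; the last joint's range is limited). The gripper opens to 94 mm and grips with 3 to 60 N. Pads are 16 mm wide; open, the fingers measure 119 mm over their backs; the gripper's body (75 mm by 177 mm) begins 78 mm behind the grasp point.
Start: joints at [63.965, 17.183, 87.147, -0, 75.671, -3.816], TCP at [0.208, 0.509, 0.171] pointing down, gripper open.
Joint ranges: [-173.82, 173.82], [-45.26, 126.66], [13.44, 144.39], [-59.66, 239.66], [0, 175.72], [-146.38, 146.38]. Speed limits (degrees/s): [127.2, 127.2, 147.25, 180, 180, 180].

INTERFACE

Orientations are given as [roll, pitch, yaw] about the fixed x, y, z axes, in that order (R = Rz(yaw) Ry(pitch) Rx(roll)).
In Python, from cell import r, cams, nets gives the robot as it stands.
- The arm moves only by the tool servo_tool, never from a script. Its argument "steps" is text: rows parted by semicolons, each of 7 numbers parted by spaces: the shift along the tool's x, y, z in m, then the turn, a rotation vector about the tool's x, y, z in degrees, then the closure, from -1 (fully open) to 1 (shut). A call has 1 to 8 rows; each row is the pose to reach, as a shift and turn from the pose commanded when the call began, along the tool's axes at that moment; what a row does not reach only later rows make up. A row lasts 1/12 s, in which the tool goes at most 41.7 mm and 7.16 degrees, less where a joint would pass 70% of its speed; a pose out of reach is approached as far as the arm can. A call with a gripper value outside its range is refused whole. The fingers move at their own pace and stop on an object; "grip_force" is the grip in N (left out, the last holds). Time passes only in rows, so rows that repeat a pose let the fingers close. It gives the time, the measured TCP pose, the force and the opening at its end, in the units of the state.
- r.sense(): the state, without advancing time (a new reading comes with each control period).
- cams.get_image(name): name is "side" or "top" or "wrist"; returns a dict with "image" (480x640x3 uint8, red, green, blue), "K" (3x3 intrinsics, pixels), "R" (3x3) and "t" (3): a world point X has camera coordinates R X + t. Camera axes: x right, y down, z forward; pixel columns grow to the right and rows downward; lengths in m; the calibration is good to about 2 mm. A picture is of the moment at which its call begins. There is no depth.
- r.job_done(): hands the job in, once; it reports no verdict.
Trained networks look in the newest picture that a camera, given by its name, has taken for a name from the list of things; names that differ only in an ending like _2 or _b are one class to them, and where a whole thing is asked for, a point or a joint stands for the part that bears it (a point fixed in the world has none). Each returns a list of dicts, best first, with "p" (0 to 1); they miss things now and then, are a little off and sometimes report something else, mostly with a low value. They report only what shows in the picture. A call takes as long as a camera call. They do not tell look-alikes from the thing itself.
- nets.regions_of(camera, query): "region" (480x640 bool, what is visible of it) and "position" ([column, row] in pixels, amid what is visible of it).
The state is a dict: "time_s": time; "joint_pos": joint angles; "qvel": joint speeds; "tau": joint torques, N m; "tool_pos": TCP position; "eef_rot": TCP orientation; "wrist_force": force on the tool from outside, world axes, zero at the start; "torque": the same for the moment, N m; "finger_gap": opening from 0.0 (shut) to 1.0 (fully open).
Only numpy, scipy, OpenCV 4.12 (cv2) and the standard library are available. Lean on these libraries where they do the work, as an engineer would, in place of code of your own. Each camera call takes 0.05 s, during which the arm holds its last target.

TASK

The clip-top glass jar was left open after baking: with the fingertips, gently push its lid over and down until it sits flat on the jar, then push the wire clamp's lever down until it lies home against the front of the jar. Nothing is to be gripped or lifted: the jar stays standing where it is and the things round it stay where they are; finish with the hand clear of everything.

Things in the scene. Friction and masses are not known exactly. Their poses are not given: they have to be found in the camera images.
- flour_jar: Loose clip-top glass storage jar with tan flour in it, about 0.7 kg, body about 120 mm across and 169 mm high to its rim, 191 mm with the lid shut. Origin: centre of the underside. Its z axis points up; its +x axis points to the lid's hinge (the back), its -x axis to the side with the wire clamp (the front, roughly towards the robot, turned by up to 0.6 rad). Shoved too hard it slides or tips.
- flour_jar_lid (a joint): Hinge of the glass lid, rad: 0 = shut flat, grows as the lid swings up and back (stop at 1.75). Starts open between 1.0 and 1.6. Its axis is horizontal, along the jar's y axis, through point lid_hinge. The wire hinge is stiff: the lid stays where it is left and takes 1 to 2 N at its free edge to move.
- flour_jar_clamp (a joint): Hinge of the wire clamp's lever, rad: 0 = locked, the lever hanging down against the front of the jar; grows as the lever swings outward and up (stop at 1.66, where it sticks out level and a little up). Starts open between 1.1 and 1.55. Axis along the jar's y axis through point lever_hinge. Stiff: it stays where it is left and takes 1 to 2 N at its tip to move.
- lid_hinge (a point): Point on the lid's hinge axis, at the back of the rim: 62.5 mm behind the jar's axis and 169 mm above its underside.
- lid_top (a point): Middle of the lid's outer (upper) face; it moves with the lid, and its z axis is the outward normal of that face. The lid is a disc 108 mm across and 18 mm thick; its free edge lies 109 mm from the hinge axis, and its outer face lies 22 mm from the hinge axis, measured square to the lid. In the jar's frame with the lid shut: x = 6, y = 0, z = 191 mm.
- lever_hinge (a point): Point on the lever's hinge axis, on the front of the jar's neck: 45 mm in front of the jar's axis and 160 mm above its underside.
- lever_tip (a point): Middle of the 14 mm wide bar at the free end of the lever, 47 mm from its hinge axis; moves with the lever. Locked: 67 mm in front of the jar's axis, 118 mm above the underside, 12 mm clear of the glass. The lever is a loop of 3 mm wire: about 42 mm wide at the hinge, its two wires lead out from the neck, bend, and close in to this bar. Any of it can be pushed, best this bar.
- pasta_jar: Loose bystander: glass jar of pasta bows with a red lid, 100 mm across, 227 mm high. Origin: centre of the underside. Left or right of the flour jar.
- mug: Loose bystander: white mug with dark spots, 82 mm across, 117 mm with its handle, 91 mm high. Origin: centre of the underside. On the other side of the flour jar.
- teaspoon: Loose bystander: steel teaspoon, 130 mm long, 11 mm high, lying on the worktop right of the robot's middle line. Origin: centre of its underside.
Things that resemble listed ones, but are neither listed nor needed, are in the scene too. What is shaped like the flour_jar but black or pink is not meant.

How it is judged:
By the outcome, as a careful person would: the job done as asked, in the order asked, and still so for the second after the job is handed in, with the robot touching nothing.
It also fails if it takes over 48 s, if anything falls off the work surface, if the arm or the gripper's body presses on something with over 40 N, if the wrist force passes 120 N, or if a joint passes its speed limit or range.

## Working session

There is one attempt and no reset: what is moved stays moved. The work goes in short steps, Python scripts to look and compute and a tool call to move; the robot and the scene stay as the last step left them, time stands still between calls to the robot, and variables do not carry over. Pictures are saved under pics/ and viewed, and the job is handed in when it is done.

Besides the shell and the picture viewer there is one more tool, called after "Emit:" as name(argument=value, ...), one argument or row to a line, values as JSON. servo_tool: Moves the arm, as the interface text tells. Its arguments: {"type":"object","properties":{"steps":{"type":"string"},"grip_force":{"type":"number"}},"required":["steps"]}

```bash
ls; mkdir -p pics; cat > h.py <<'E'
import numpy as np, cv2
from cell import r, cams, nets
def snap(n,tag):
    d=cams.get_image(n); cv2.imwrite(f'pics/{tag}.png',d['image'][:,:,::-1]); return d
E
python3 - <<'E'
from h import *
print(r.sense())
for n in ['side','top','wrist']:
    d=snap(n,n+'0'); print(n,d['K'].round(1).tolist(),d['R'].round(4).tolist(),d['t'].round(4).tolist(), (-d['R'].T@d['t']).round(3))
    for q in ['flour_jar','flour_jar_lid','lever_tip','pasta_jar','mug','teaspoon']:
        print(q,[(round(o['p'],2),np.round(o['position']).tolist(),int(o['region'].sum())) for o in nets.regions_of(n,q)])
E
```

```text
pics
{'time_s': 0.0, 'joint_pos': array([ 6.39668322e+01,  1.72163375e+01,  8.71812494e+01, -7.29107222e-05,
        7.56706867e+01, -3.81741655e+00]), 'qvel': array([ 0.16556869, -0.03381464, -0.01488363, -0.0125955 ,  0.01597871,
        0.02922039]), 'tau': array([-3.66974018e-05, -5.31809521e+01, -3.52730370e+01,  7.07636168e-02,
        2.44434597e-02, -9.45700231e-05]), 'tool_pos': array([0.20783129, 0.50888305, 0.17037256]), 'eef_rot': array([-1.79931873e+02, -4.47499430e-03,  1.57784264e+02]), 'wrist_force': array([-0.43389283,  0.16218661,  1.19686897]), 'torque': array([-0.00081801,  0.0433527 ,  0.00746936]), 'finger_gap': 1.0010254582416613}
side [[511.3, 0.0, 317.0], [0.0, 511.3, 241.2], [0.0, 0.0, 1.0]] [[0.89, -0.4557, -0.0152], [-0.1682, -0.2972, -0.9399], [0.4238, 0.8391, -0.3411]] [-0.4627, 0.2147, 1.2315] [-0.074 -1.18   0.615]
flour_jar [(0.85, [238.0, 231.0], 2181), (0.8, [284.0, 244.0], 2600), (0.58, [344.0, 252.0], 4183)]
flour_jar_lid [(0.94, [351.0, 209.0], 1065), (0.87, [285.0, 218.0], 452), (0.72, [234.0, 203.0], 387)]
lever_tip [(0.63, [318.0, 239.0], 11)]
[... 243 characters left out ...]
1, 0.2307, -0.7992]] [-0.2234, 0.4191, 0.8615] [-0.083 -0.288  0.937]
flour_jar [(0.9, [161.0, 218.0], 3883), (0.75, [240.0, 216.0], 3520), (0.58, [334.0, 206.0], 4594)]
flour_jar_lid [(0.66, [147.0, 200.0], 1492), (0.57, [334.0, 166.0], 1335), (0.57, [244.0, 194.0], 1390)]
lever_tip []
pasta_jar [(0.77, [200.0, 159.0], 2727)]
mug [(0.89, [461.0, 248.0], 1377)]
teaspoon [(0.64, [400.0, 323.0], 245)]
wrist [[407.9, 0.0, 320.1], [0.0, 407.9, 237.0], [0.0, 0.0, 1.0]] [[0.3789, 0.9254, 0.0001], [0.8887, -0.3639, 0.2789], [0.2581, -0.1055, -0.9603]] [-0.5502, -0.0288, 0.3925] [0.133 0.54  0.385]
flour_jar [(0.64, [245.0, 456.0], 6410)]
flour_jar_lid []
lever_tip []
pasta_jar []
mug []
teaspoon []
```

View pics/side0.png

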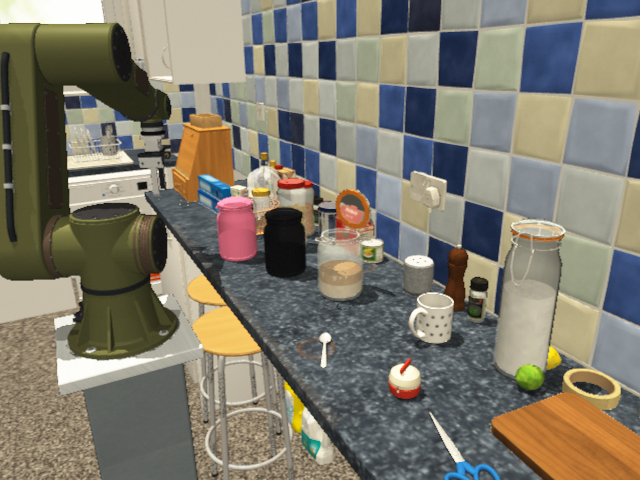

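View pics/top0.png

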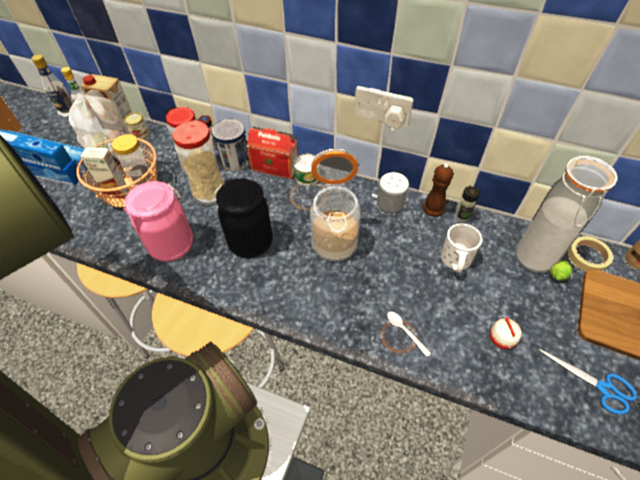

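```bash
python3 - <<'E'
import cv2,numpy as np
a=cv2.imread('pics/side0.png')[180:320,270:410]; b=cv2.imread('pics/top0.png')[130:270,270:410]
cv2.imwrite('pics/crop0.png',np.hstack([cv2.resize(x,(400,400),interpolation=cv2.INTER_CUBIC) for x in(a,b)]))
E
```

```text
(no output)
```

View pics/crop0.png

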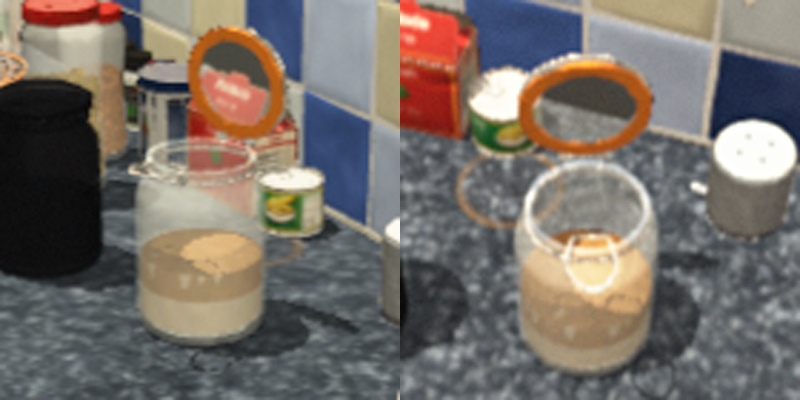

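The open jar with tan flour is the one meant, at side (344,252) and top (334,206). The pink jar (side 238,231) and the black jar (side 284,244) are look-alikes. The crop shows clear glass with flour, an orange gasket on the raised lid and a wire lever sticking out at the front.

```bash
cat > model.py <<'E'
from h import *
from scipy.optimize import least_squares
def proj(d,P):
    c=np.atleast_2d(P)@d['R'].T+d['t']; q=c@d['K'].T; return q[:,:2]/q[:,2:]
def W(p,P):  # jar frame -> world
    x,y,yaw=p[:3]; c,s=np.cos(yaw),np.sin(yaw)
    return np.atleast_2d(P)@np.array([[c,s,0],[-s,c,0],[0,0,1]])+[x,y,0]
th=np.linspace(0,2*np.pi,73)
def lidpts(a,P): # P coords shut, jar frame
    P=np.atleast_2d(P).astype(float); h=np.array([.0625,0,.169]); d=P-h
    c,s=np.cos(a),np.sin(a)
    # shut direction is -x; swing up
    return h+np.c_[d[:,0]*c+d[:,2]*s, d[:,1], -d[:,0]*s+d[:,2]*c]
def levpts(a,P):
    P=np.atleast_2d(P).astype(float); h=np.array([-.045,0,.160]); d=P-h
    c,s=np.cos(a),np.sin(a)
    # outward (-x) and up
    return h+np.c_[d[:,0]*c+d[:,2]*s, d[:,1], -d[:,0]*s+d[:,2]*c]
TIP=[-.067,0,.118]
def circ(r,z,x=0): return np.c_[x+r*np.cos(th),r*np.sin(th),0*th+z]
def ctr(uv):  # ellipse centre of projected circle
    return np.array(cv2.fitEllipse(uv.astype(np.float32))[0])
def overlay(d,p,box,s,f):
    x0,y0,w,h=box
    im=cv2.resize(d['image'][y0:y0+h,x0:x0+w,::-1],None,fx=s,fy=s,interpolation=cv2.INTER_CUBIC)
    def L(P,col): 
        uv=((proj(d,P)-[x0,y0]+.5)*s); cv2.polylines(im,[np.round(uv).astype(int)],False,col,1)
    L(W(p,circ(.06,0)),(0,255,0));L(W(p,circ(.06,.13)),(0,255,0));L(W(p,circ(.05,.169)),(0,255,255))
    L(W(p,lidpts(p[3],circ(.054,.191,.006))),(255,0,255));L(W(p,lidpts(p[3],circ(.054,.173,.006))),(255,0,0))
    L(W(p,levpts(p[4],[[-.045,.021,.16],[-.067,.007,.118],[-.067,-.007,.118],[-.045,-.021,.16]])),(0,0,255))
    return im
E
cat > fit.py <<'E'
from model import *
ds={n:cams.get_image(n) for n in('side','top')}
import pickle;pickle.dump(ds,open('d0.pkl','wb'))
E_={}
for n,box in (('side',(325,180,50,60)),('top',(305,145,60,45))):
    x0,y0,w,h=box; im=ds[n]['image'][y0:y0+h,x0:x0+w]; hsv=cv2.cvtColor(im,cv2.COLOR_RGB2HSV)
    m=((hsv[...,0]>5)&(hsv[...,0]<18)&(hsv[...,1]>150)).astype(np.uint8)
    k,l,st,_=cv2.connectedComponentsWithStats(m); i=1+st[1:,4].argmax(); m=(l==i).astype(np.uint8)
    c=max(cv2.findContours(m,0,2)[0],key=cv2.contourArea)
    e=cv2.fitEllipse(c); E_[n]=np.array(e[0])+[x0,y0]; print(n,E_[n],e[1:],st[i])
obs=dict(rim=dict(side=[341,236],top=[335.5,202.5]),tip=dict(side=[316.5,239.5],top=[337.5,231.5]),lid=E_)
def res(p):
    o=[]
    for n in ds:
        d=ds[n]
        o.append(ctr(proj(d,W(p,circ(.05,.167))))-obs['rim'][n])
        o.append(proj(d,W(p,levpts(p[4],TIP)))[0]-obs['tip'][n])
        o.append(ctr(proj(d,W(p,lidpts(p[3],circ(.048,.172,.006)))))-obs['lid'][n])
    return np.concatenate(o)
s=least_squares(res,[.45,.05,0,1.2,1.3],loss='soft_l1'); p=s.x
print(p.round(4),np.degrees(p[2]),res(p).reshape(2,3,2).round(1).tolist())
np.save('p.npy',p)
cv2.imwrite('pics/ov.png',np.hstack([overlay(ds['side'],p,(280,180,130,150),3,0),overlay(ds['top'],p,(270,130,130,150),3,0)]))
E
python3 fit.py
```

```text
side [351.35988426 209.38596725] ((33.5699348449707, 38.962547302246094), 156.29638671875) [ 11  10  33  39 479]
top [334.2035141  167.58237839] ((30.783613204956055, 46.98469161987305), 84.31409454345703) [  6   7  47  32 509]
[ 0.5689 -0.0607  0.0196  1.2021  1.2932] 1.1222383191470318 [[[1.8, -2.0], [-4.1, -0.8], [6.1, 1.7]], [[-0.5, -2.8], [-15.8, -4.4], [7.6, 1.5]]]
```

View pics/ov.png

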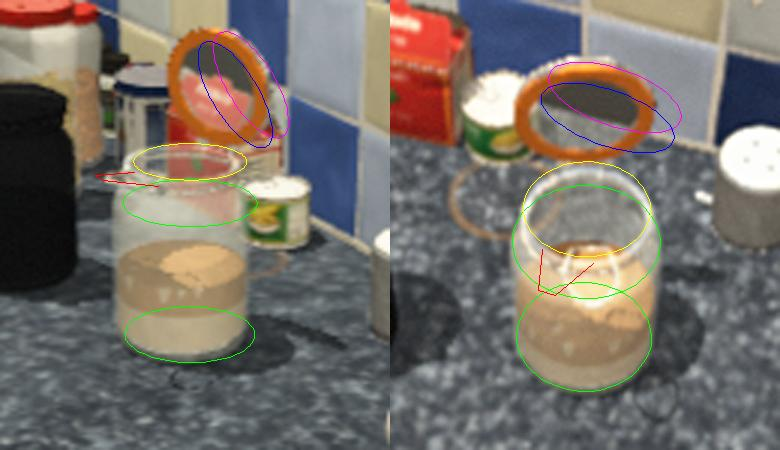

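The side view shows the fit is caught with a wrong yaw, so I'll refit from several starting yaws.

```bash
sed -i "s/^ds=.*/import pickle; ds=pickle.load(open('d0.pkl','rb'))/; s/^import pickle;pickle.*//; s/^s=least.*/cand=[least_squares(res,[.57,-.06,y0,1.2,1.3]) for y0 in (-.6,-.3,0,.3,.6)]; print([(c.cost.round(1),c.x.round(3).tolist()) for c in cand]); s=min(cand,key=lambda c:c.cost); p=s.x/" fit.py; python3 fit.py
```

```text
side [351.35988426 209.38596725] ((33.5699348449707, 38.962547302246094), 156.29638671875) [ 11  10  33  39 479]
top [334.2035141  167.58237839] ((30.783613204956055, 46.98469161987305), 84.31409454345703) [  6   7  47  32 509]
[(np.float64(162.5), [0.532, -0.069, 0.547, 2.593, 1.791]), (np.float64(8.4), [0.553, -0.068, 0.393, 1.402, 1.501]), (np.float64(20.0), [0.562, -0.067, 0.34, 1.194, 1.312]), (np.float64(16.0), [0.559, -0.066, 0.363, 1.2, 1.375]), (np.float64(30.4), [0.554, -0.063, 0.432, 1.2, 1.471])]
[ 0.553  -0.0675  0.3935  1.4017  1.5013] 22.543082749487944 [[[-2.2, -0.3], [0.6, 0.7], [0.5, 0.0]], [[-0.1, 2.7], [-0.4, -0.0], [0.6, 1.7]]]
```

View pics/ov.png

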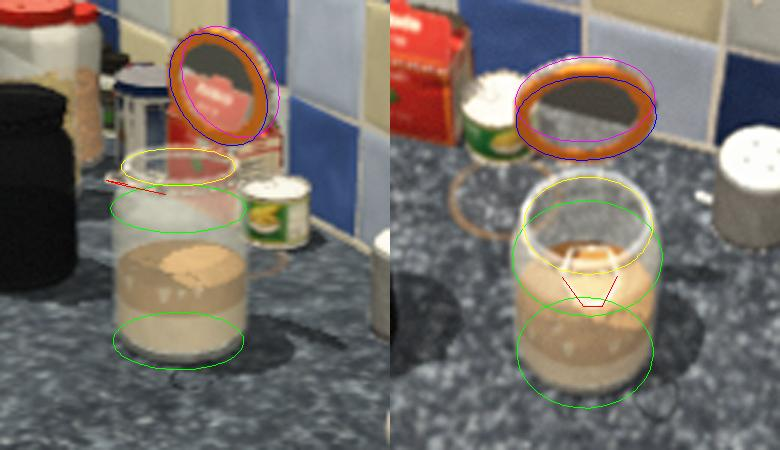

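```bash
python3 - <<'E'
import pickle,cv2,numpy as np
ds=pickle.load(open('d0.pkl','rb'))
for n,(x0,y0) in (('side',(305,180)),('top',(300,140))):
    im=cv2.resize(ds[n]['image'][y0:y0+125,x0:x0+75,::-1],None,fx=5,fy=5,interpolation=cv2.INTER_CUBIC)[:600]
    im=im.copy()
    for k in range(0,75,10): cv2.putText(im,str(x0+k),(k*5,8),0,.3,(0,0,255)); cv2.line(im,(k*5,0),(k*5,600),(90,90,90),1)
    for k in range(0,120,10): cv2.putText(im,str(y0+k),(0,k*5+3),0,.3,(0,0,255)); cv2.line(im,(0,k*5),(375,k*5),(90,90,90),1)
    globals()[n]=im
cv2.imwrite('pics/big.png',np.hstack([side,top]))
E
```

```text
(no output)
```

View pics/big.png

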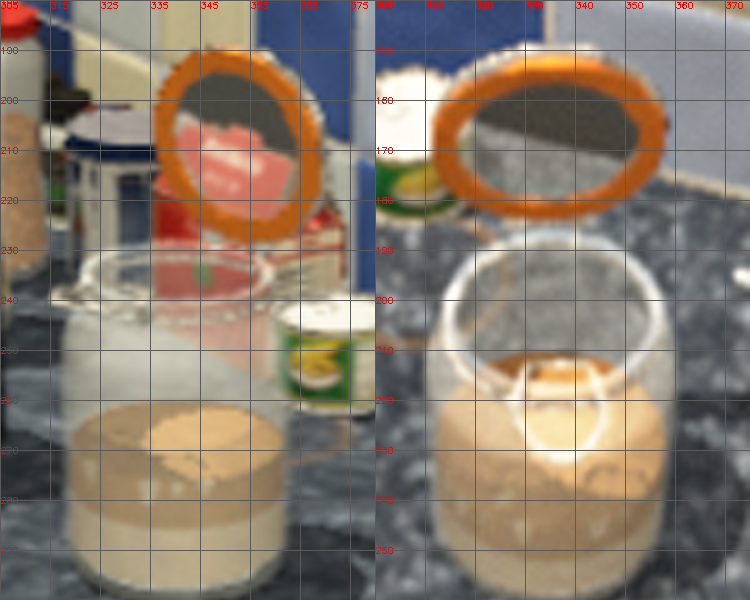

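```bash
python3 - <<'E'
s=open('fit.py').read()
s=s.replace("rim=dict(side=[341,236],top=[335.5,202.5]),tip=dict(side=[316.5,239.5],top=[337.5,231.5])","rim=dict(side=[339.8,235.5],top=[334.8,203]),tip=dict(side=[315.5,239],top=[337,231])")
s=s.replace("    return np","        b=proj(d,W(p,circ(.056,0.0))); c=proj(d,W(p,circ(.06,.06))); B=dict(side=[300,339.3],top=[259.5,334.8])[n]\n        o.append(np.array([(b[:,1].max()-B[0]),(c[:,0].max()+c[:,0].min())/2-B[1]]))\n    return np").replace("(2,3,2)","(2,4,2)")
open('fit.py','w').write(s)
E
python3 fit.py
```

```text
side [351.35988426 209.38596725] ((33.5699348449707, 38.962547302246094), 156.29638671875) [ 11  10  33  39 479]
top [334.2035141  167.58237839] ((30.783613204956055, 46.98469161987305), 84.31409454345703) [  6   7  47  32 509]
[(np.float64(111.1), [0.548, -0.066, 0.423, 2.585, 1.608]), (np.float64(12.2), [0.559, -0.063, 0.374, 1.249, 1.426]), (np.float64(17.7), [0.561, -0.064, 0.343, 1.199, 1.442]), (np.float64(16.9), [0.559, -0.063, 0.372, 1.2, 1.442]), (np.float64(17.9), [0.559, -0.062, 0.384, 1.2, 1.384])]
[ 0.5591 -0.063   0.3737  1.2486  1.4257] 21.408953220824685 [[[0.2, -0.7], [2.1, 1.5], [-0.0, 0.6], [0.7, 0.7]], [[-0.3, -0.2], [-1.6, -0.7], [0.2, 2.7], [2.2, -0.9]]]
```

View pics/ov.png

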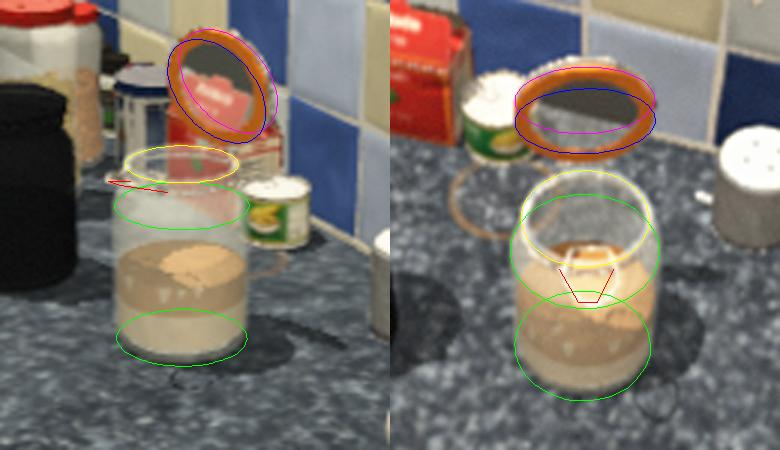

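```bash
python3 - <<'E'
s=open('fit.py').read()
i=s.index("def res"); j=s.index("cand=")
s=s[:i]+'''
def ext(uv): return np.array([uv[:,0].min(),uv[:,0].max(),uv[:,1].min(),uv[:,1].max()])
OB=dict(side=dict(rim=[320,359.5,228,243.5],lid=[336,369,190,229]),top=dict(rim=[312.5,357,186,220.5],lid=[311.5,358,151,184]))
def res(p):
    o=[]
    for n in ds:
        d=ds[n]
        o.append(ext(proj(d,W(p,circ(p[5],.167))))-OB[n]['rim'])
        o.append(ext(proj(d,W(p,lidpts(p[3],circ(p[6],p[7],.006)))))-OB[n]['lid'])
        o.append(proj(d,W(p,levpts(p[4],TIP)))[0]-obs['tip'][n])
        b=proj(d,W(p,circ(.056,0.0))); c=proj(d,W(p,circ(.06,.06))); B=dict(side=[300,339.3],top=[259.5,334.8])[n]
        o.append(np.array([(b[:,1].max()-B[0])*.5,(c[:,0].max()+c[:,0].min())/2-B[1]]))
    return np.concatenate(o+[[(p[7]-.172)*300]])
'''+s[j:]
s=s.replace("y0,1.2,1.3]","y0,1.2,1.3,.048,.05,.172],diff_step=1e-4").replace(".reshape(2,4,2)","[:24].reshape(2,12)")
open('fit.py','w').write(s)
E
python3 fit.py
```

```text
side [351.35988426 209.38596725] ((33.5699348449707, 38.962547302246094), 156.29638671875) [ 11  10  33  39 479]
top [334.2035141  167.58237839] ((30.783613204956055, 46.98469161987305), 84.31409454345703) [  6   7  47  32 509]
[(np.float64(8.9), [0.556, -0.065, 0.379, 1.493, 1.482, 0.053, 0.055, 0.168]), (np.float64(8.9), [0.556, -0.065, 0.379, 1.493, 1.482, 0.053, 0.055, 0.168]), (np.float64(8.9), [0.556, -0.065, 0.379, 1.493, 1.482, 0.053, 0.055, 0.168]), (np.float64(8.9), [0.556, -0.065, 0.379, 1.493, 1.482, 0.053, 0.055, 0.168]), (np.float64(8.9), [0.556, -0.065, 0.379, 1.493, 1.482, 0.053, 0.055, 0.168])]
[ 0.5561 -0.0652  0.3788  1.4935  1.4822  0.0529  0.0549  0.1681] 21.701014243723918 [[-0.6, -0.1, 0.7, -1.6, 0.8, 0.4, -0.6, -0.5, 1.8, 0.9, 0.6, 0.1], [-0.2, 0.5, 1.1, 0.5, -0.6, 0.4, 0.6, -0.5, -1.0, -0.5, 1.7, -0.5]]
```

View pics/ov.png

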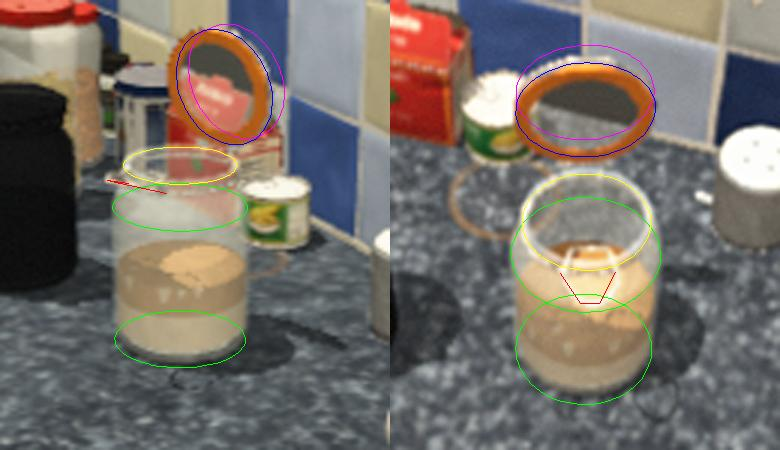

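```bash
python3 - <<'E'
from model import *
import pickle
ds=pickle.load(open('d0.pkl','rb'));p=np.load('p.npy')
def g(n,u,v,z=0):
    d=ds[n];C=-d['R'].T@d['t'];k=d['R'].T@np.linalg.solve(d['K'],[u,v,1]);return (C+k*(z-C[2])/k[2])[:2].round(3)
print('black base front',g('top',250,253),'blk rim c',g('top',242,190,.185), 'side top c',g('side',284,217,.185))
print('pasta lid c',g('top',191,136,.22),'side',g('side',291,186,.22),'base front',g('top',210,200))
print('mug',g('top',463,232,.091),g('side',434,302,.091))
print('wall line',g('top',370,182),g('top',560,215),g('side',400,250), 'redbox bottom front',g('top',250,168),g('top',292,178),'tin front bottom',g('top',305,208),'tin top',g('top',308,163,.07))
print('grey shaker',g('top',391,207))
for a in (p[3],): 
  print('lid free edge out',W(p,lidpts(a,[[-.048,0,.191],[-.048,0,.173],[.006,0,.191]])).round(3).tolist())
print('hinge',W(p,[.0625,0,.169]),'lever tip',W(p,levpts(p[4],TIP)).round(3))
E
```

```text
black base front [0.454 0.132] blk rim c [0.503 0.149] side top c [0.47  0.103]
pasta lid c [0.596 0.335] side [0.582 0.298] base front [0.58  0.325]
mug [ 0.643 -0.367] [ 0.624 -0.377]
wall line [ 0.811 -0.085] [ 0.876 -0.614] [0.893 0.119] redbox bottom front [0.739 0.276] [0.745 0.138] tin front bottom [0.649 0.056] tin top [0.754 0.088]
grey shaker [ 0.739 -0.17 ]
lid free edge out [[0.627, -0.037, 0.281], [0.61, -0.044, 0.279], [0.63, -0.036, 0.227]]
hinge [[ 0.61414656 -0.04204284  0.169     ]] lever tip [[ 0.474 -0.098  0.178]]
```

```bash
cat > goto.py <<'E'
from model import *
from scipy.spatial.transform import Rotation as Ro
def tgt(pos,yaw=None,tilt=0,p=None):
    """tool down, tool x towards jar front; tilt deg about tool y"""
    s=r.sense(); R0=Ro.from_euler('xyz',s['eef_rot'],degrees=True)
    R1=Ro.from_euler('xyz',[180,0,yaw],degrees=True)*Ro.from_euler('y',tilt,degrees=True)
    sh=R0.inv().apply(np.array(pos)-s['tool_pos']); rv=(R0.inv()*R1).as_rotvec(degrees=True)
    return sh.round(4),rv.round(2)
E
python3 - <<'E'
from goto import *
print(tgt([.27,.40,.36],-158.3)); print(tgt([.35,.15,.38],-158.3)); print(tgt([.445,-.11,.36],-158.3))
E
```

```text
(array([-0.0987, -0.0776, -0.1891]), array([  0.  ,  -0.  , -43.92]))
(array([-0.2673, -0.2788, -0.2091]), array([  0.  ,  -0.  , -43.92]))
(array([-0.4536, -0.4835, -0.1891]), array([  0.  ,  -0.  , -43.92]))
```

Emit:
servo_tool(
  steps="0 0 -0.04 0 0 0 -1; 0 0 -0.08 0 0 -7 -1; -0.02 -0.02 -0.12 0 0 -14 -1; -0.04 -0.04 -0.15 0 0 -21 -1; -0.06 -0.06 -0.18 0 0 -28 -1; -0.09 -0.09 -0.19 0 0 -35 -1; -0.11 -0.11 -0.20 0 0 -42 -1; -0.14 -0.14 -0.20 0 0 -44 -1",
)

```text
time_s: 1.82
tool_pos: [0.2837, 0.3285, 0.373]
eef_rot: [179.9, 0.2, -157.8]
wrist_force: [0.9, -0.0, -0.1]
finger_gap: 0.997
```

```bash
python3 - <<'E'
from goto import *
print(tgt([.35,.15,.38],-158.3)); print(tgt([.445,-.11,.36],-158.3))
E
```

```text
(array([ 0.0062, -0.1903, -0.0073]), array([0.08, 0.17, 0.54]))
(array([ 0.0167, -0.467 ,  0.0123]), array([0.08, 0.17, 0.54]))
```

Emit:
servo_tool(
  steps="0 -0.03 0 0 0 0 -1; 0 -0.07 0 0 0 0 -1; 0.005 -0.11 0 0 0 0 -1; 0.005 -0.15 0 0 0 0 -1; 0.01 -0.19 0 0 0 0 -1; 0.01 -0.23 0 0 0 0 -1; 0.01 -0.27 0 0 0 0 -1; 0.01 -0.31 0 0 0 0 -1",
)

```text
time_s: 2.48
tool_pos: [0.3893, 0.0358, 0.3713]
eef_rot: [-180.0, 0.1, -158.2]
wrist_force: [0.8, 0.9, -0.2]
finger_gap: 0.998
```

Emit:
servo_tool(
  steps="0 -0.04 0 0 0 0 -1; 0 -0.08 0 0 0 0 -1; 0.005 -0.12 0 0 0 0 -1; 0.005 -0.15 0.01 0 0 0 -1; 0.005 -0.16 0.01 0 0 0 -1; 0.005 -0.16 0.01 0 0 0 -1",
)

```text
time_s: 2.98
tool_pos: [0.4441, -0.1141, 0.36]
eef_rot: [179.9, -0.1, -158.4]
wrist_force: [-0.1, 0.1, 0.5]
finger_gap: 1.001
```

```bash
cat > wfit.py <<'E'
import sys
from model import *
p=np.load('p.npy'); d=snap('wrist',sys.argv[1])
im=overlay(d,p,(0,0,640,480),1,0); cv2.imwrite(f'pics/{sys.argv[1]}o.png',im)
E
python3 wfit.py w1; python3 -c "from h import *;print(r.sense()['tool_pos'],r.sense()['eef_rot'])"
```

```text
[ 0.44387843 -0.11272796  0.36072803] [ 1.79961127e+02 -3.01102970e-02 -1.58302778e+02]
```

View pics/w1o.png

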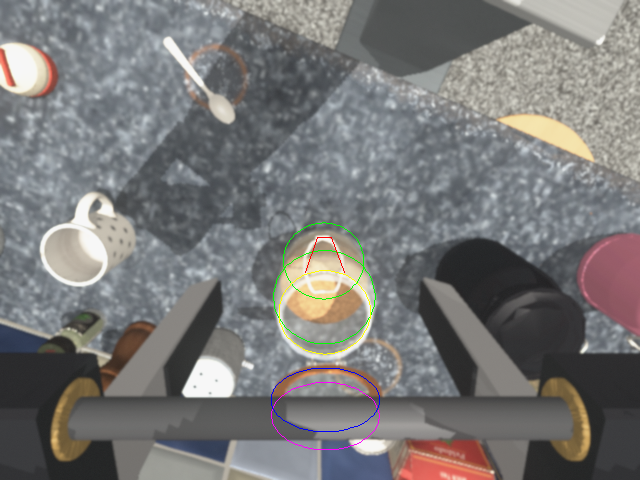

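View pics/w1.png

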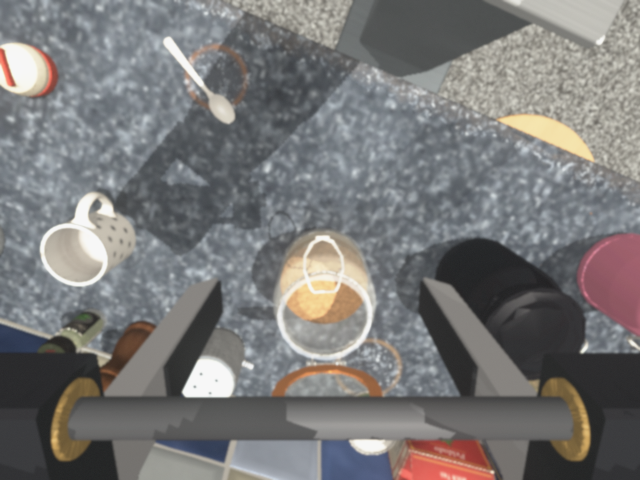

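```bash
python3 - <<'E'
s=open('fit.py').read()
s=s.replace("E_={}","""
dw=cams.get_image('wrist')
E_={}""")
s=s.replace("    return np.concatenate(o+[","""    o.append(ext(proj(dw,W(p,circ(p[5],.167))))-[276,375,270,361])
    o.append((ext(proj(dw,W(p,lidpts(p[3],circ(p[6],p[7],.006)))))-[272,384,364,0])[:3])
    o.append(proj(dw,W(p,levpts(p[4],TIP)))[0]-[320.5,239])
    return np.concatenate(o+[""")
s=s.replace("np.save(","print(res(p)[24:].round(1));np.save(")
s+="\ncv2.imwrite('pics/w1o2.png',overlay(dw,p,(220,200,220,220),3,0)[:600])\n"
open('fit.py','w').write(s)
E
python3 fit.py
```

```text
side [351.35988426 209.38596725] ((33.5699348449707, 38.962547302246094), 156.29638671875) [ 11  10  33  39 479]
top [334.2035141  167.58237839] ((30.783613204956055, 46.98469161987305), 84.31409454345703) [  6   7  47  32 509]
[(np.float64(27.3), [0.56, -0.061, 0.415, 1.471, 1.405, 0.054, 0.056, 0.166]), (np.float64(27.3), [0.56, -0.061, 0.415, 1.471, 1.405, 0.054, 0.056, 0.166]), (np.float64(27.3), [0.56, -0.061, 0.415, 1.471, 1.405, 0.054, 0.056, 0.166]), (np.float64(27.3), [0.56, -0.061, 0.415, 1.471, 1.405, 0.054, 0.056, 0.166]), (np.float64(27.3), [0.56, -0.061, 0.415, 1.471, 1.405, 0.054, 0.056, 0.166])]
[ 0.5602 -0.0611  0.4149  1.4707  1.4047  0.0545  0.0556  0.1662] 23.774000551662994 [[-0.5, 1.0, -0.1, -2.2, -0.5, 0.2, -1.0, -0.9, 3.1, 1.9, 0.2, 0.7], [-1.8, 0.0, -1.0, -0.7, -2.7, -1.3, 0.3, -1.3, -0.6, -1.0, 0.8, -1.5]]
[-0.9 -1.  -0.9 -2.2 -0.6 -1.   0.   1.1  0.2 -1.7]
```

View pics/w1o2.png

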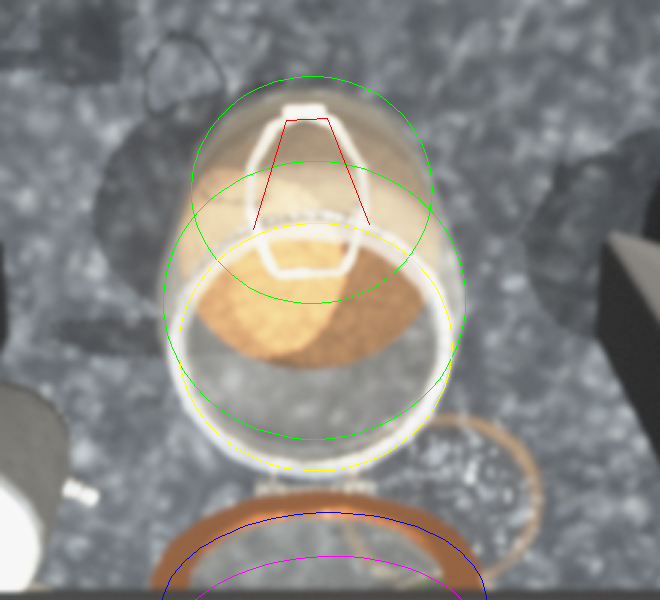

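```bash
cat >> goto.py <<'E'
p=np.array([.560,-.061,.411,1.47,1.42])
def jt(P,tilt=0): 
    print(tgt(W(p,P)[0],180+np.degrees(p[2]),tilt))
def where():
    s=r.sense();q=s['tool_pos']-[p[0],p[1],0];c,n=np.cos(p[2]),np.sin(p[2])
    print('jar tcp',np.round([c*q[0]+n*q[1],-n*q[0]+c*q[1],q[2]],4),'rot',s['eef_rot'].round(2),'F',s['wrist_force'].round(2),'t',round(s['time_s'],2),s['finger_gap'].round(2))
E
python3 -c "
from goto import *
where();jt([.11,0,.36])"
```

```text
Traceback (most recent call last):
  File "goto.py", line 14, in where
    print('jar tcp',np.round([c*q[0]+n*q[1],-n*q[0]+c*q[1],q[2]],4),'rot',s['eef_rot'].round(2),'F',s['wrist_force'].round(2),'t',round(s['time_s'],2),s['finger_gap'].round(2))
                                                                                                                                                       ^^^^^^^^^^^^^^^^^^^^^
AttributeError: 'float' object has no attribute 'round'
```

```bash
sed -i "s/s\['finger_gap'\].round(2)/round(s['finger_gap'],2)/" goto.py
python3 -c "
from goto import *
where();jt([.11,0,.36])"
```

```text
jar tcp [-1.269e-01 -2.000e-04  3.612e-01] rot [ 1.8000e+02  2.0000e-02 -1.5823e+02] F [-0.98  0.59  0.88] t 3.08 1.0
(array([-0.2367,  0.0076,  0.0013]), array([ 0.  ,  0.02, -1.77]))
```

Emit:
servo_tool(
  steps="-0.03 0.001 0 0 0 -1 1; -0.065 0.002 0 0 0 -1.8 1; -0.10 0.003 0 0 0 -1.8 1; -0.135 0.004 0 0 0 -1.8 1; -0.17 0.006 0 0 0 -1.8 1; -0.20 0.007 0 0 0 -1.8 1; -0.225 0.0075 0 0 0 -1.8 1; -0.237 0.0075 0 0 0 -1.8 1",
)

```text
time_s: 3.75
tool_pos: [0.6625, -0.0139, 0.3606]
eef_rot: [180.0, -0.0, -156.2]
wrist_force: [1.1, -0.1, -0.5]
finger_gap: 0.467
```

Emit:
servo_tool(
  steps="0 0 0 0 0 0 1; 0 0 0 0 0 0 1; 0 0 0.03 0 0 0 1; 0 0 0.06 0 0 0 1; 0 0 0.085 0 0 0 1; 0 0 0.095 0 0 0 1; 0 0 0.095 0 0 0 1; 0 0 0.095 0 0 0 1",
)

```text
time_s: 4.42
tool_pos: [0.661, -0.0176, 0.268]
eef_rot: [-179.9, 0.1, -156.4]
wrist_force: [0.1, 0.3, 0.5]
finger_gap: 0.004
```

```bash
python3 -c "
from goto import *
where();a=snap('side','s2');b=snap('top','t2');where()
im=np.hstack([cv2.resize(a['image'][130:280,290:440,::-1],(400,400)),cv2.resize(b['image'][90:240,250:400,::-1],(400,400))]);cv2.imwrite('pics/c2.png',im)"
```

```text
jar tcp [ 0.1099 -0.0006  0.268 ] rot [-1.7994e+02  1.0000e-01 -1.5642e+02] F [0.15 0.25 0.47] t 4.42 0.0
jar tcp [ 0.1104 -0.0009  0.2685] rot [-1.7991e+02  1.7000e-01 -1.5642e+02] F [-0.81  0.31 -0.39] t 4.52 0.0
```

View pics/c2.png

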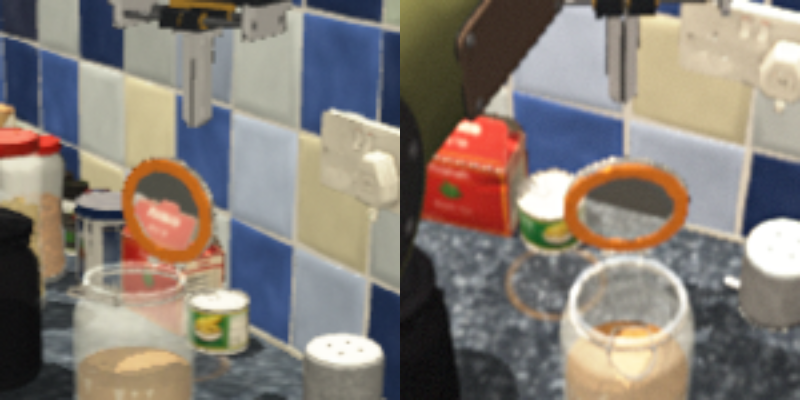

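```bash
python3 -c "
from goto import *
import pickle
ds=pickle.load(open('d0.pkl','rb'))
P=r.sense()['tool_pos']
for n in ds: print(n,proj(ds[n],P), proj(ds[n],W(p,lidpts(1.47,[[-.048,0,.191],[-.048,0,.173]]))))
"
```

```text
side [[364.2967832  188.98604222]] [[356.26665368 187.09605081]
 [352.37337604 189.07836497]]
top [[332.01898228 137.0547116 ]] [[332.5835533  143.5760158 ]
 [333.02465135 149.5983683 ]]
```

```bash
python3 -c "
import cv2,numpy as np
a=cv2.imread('pics/s2.png');b=cv2.imread('pics/t2.png')
cv2.imwrite('pics/c3.png',np.hstack([cv2.resize(a[130:210,325:405],(400,400),interpolation=2),cv2.resize(b[80:160,295:375],(400,400),interpolation=2)]))"
```

```text
(no output)
```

View pics/c3.png

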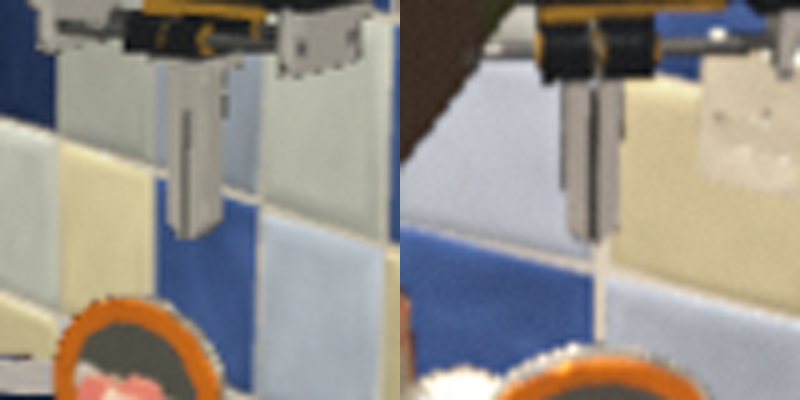

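```bash
python3 -c "
from goto import *
import pickle
ds=pickle.load(open('d0.pkl','rb'))
f=lambda X:np.r_[proj(ds['side'],X)[0]-[363.8,177.6],proj(ds['top'],X)[0]-[333.6,128]]
s=least_squares(f,r.sense()['tool_pos']);print(s.x,s.fun)
a=snap('side','s3');b=snap('top','t3');where()
cv2.imwrite('pics/c4.png',np.hstack([cv2.resize(x['image'][y:y+80,u:u+80,::-1],(400,400),interpolation=2) for x,u,y in((a,325,130),(b,295,80))]))"
```

```text
[ 0.65501519 -0.02380313  0.30188142] [-0.16211236  0.1589441   0.08833347 -0.16274607]
jar tcp [ 0.1104 -0.0009  0.2677] rot [-1.7993e+02  1.3000e-01 -1.5642e+02] F [-0.09 -0.46 -0.7 ] t 4.62 0.01
```

View pics/c4.png

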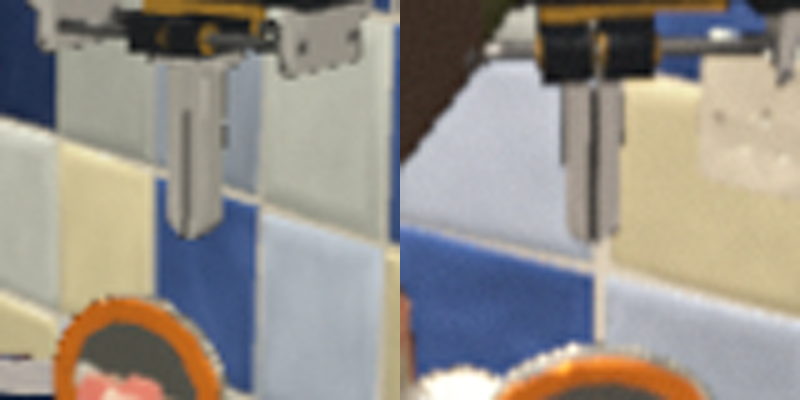

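```bash
python3 -c "
from goto import *
import pickle
ds=pickle.load(open('d0.pkl','rb'))
print(proj(ds['side'],[.208,.509,.1705]),proj(ds['side'],[.208,.509,.19]))
a=cv2.imread('pics/side0.png')[110:230,100:220];cv2.imwrite('pics/c5.png',cv2.resize(a,(600,600),interpolation=2))"
```

```text
[[161.91656942 201.33107854]] [[161.21352354 195.60218538]]
```

View pics/c5.png

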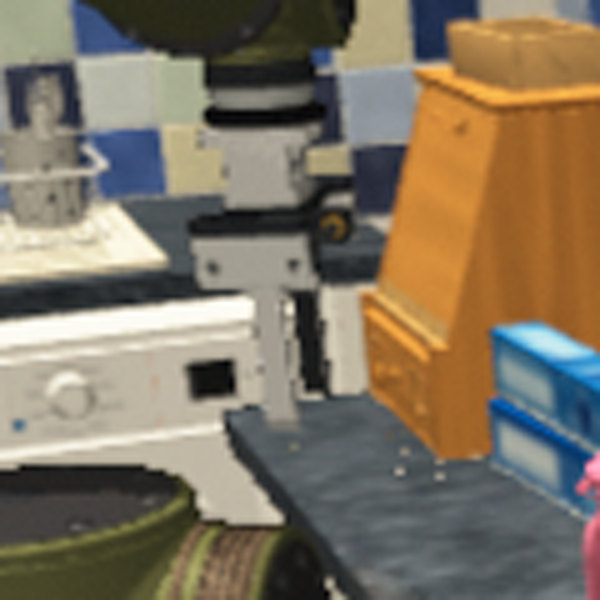

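```bash
python3 -c "
from goto import *
d=snap('wrist','w3');s=r.sense();P=s['tool_pos']
print([ (k,proj(d,P+[0,0,k]).round(1).tolist()) for k in (0,.019,.034,.097)], -d['R'].T@d['t']-P)"
```

```text
[(0, [[320.0, 269.3]]), (0.019, [[319.9, 282.4]]), (0.034, [[319.9, 294.5]]), (0.097, [[319.5, 373.5]])] [-0.07499727 -0.03228238  0.21437991]
```

View pics/w3.png

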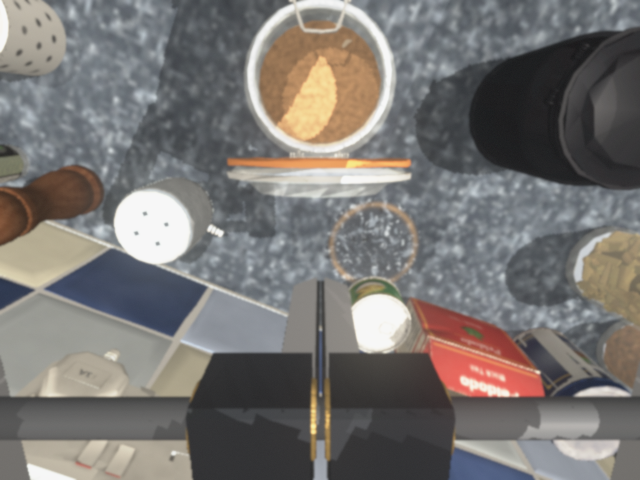

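Both cameras and the wrist view show the fingertips about 34 mm above the reported TCP, at z ≈ 0.302 instead of 0.268. At the start pose the offset was the same. I'll work with tip = TCP + 34 mm and check it at first contact.

```bash
python3 - <<'E'
import numpy as np
for a in np.r_[1.5,np.arange(1.4,-.01,-.1)]:
    s=.098-.010*(1.5-a)/1.5
    x=.0625-s*np.cos(a)+.022*np.sin(a); z=.169+s*np.sin(a)+.022*np.cos(a)
    print(round(a,2),'tcp x %.4f z %.4f'%(x+.008,z-.034),' shift from (.110,.234): %.3f %.3f'%(.110-x-.008,.234-z+.034))
E
```

```text
1.5 tcp x 0.0855 z 0.2343  shift from (.110,.234): 0.024 -0.000
1.4 tcp x 0.0756 z 0.2347  shift from (.110,.234): 0.034 -0.001
1.3 tcp x 0.0658 z 0.2340  shift from (.110,.234): 0.044 -0.000
1.2 tcp x 0.0562 z 0.2324  shift from (.110,.234): 0.054 0.002
1.1 tcp x 0.0469 z 0.2299  shift from (.110,.234): 0.063 0.004
1.0 tcp x 0.0379 z 0.2265  shift from (.110,.234): 0.072 0.007
0.9 tcp x 0.0293 z 0.2223  shift from (.110,.234): 0.081 0.012
0.8 tcp x 0.0213 z 0.2173  shift from (.110,.234): 0.089 0.017
0.7 tcp x 0.0138 z 0.2115  shift from (.110,.234): 0.096 0.022
0.6 tcp x 0.0070 z 0.2051  shift from (.110,.234): 0.103 0.029
0.5 tcp x 0.0009 z 0.1981  shift from (.110,.234): 0.109 0.036
0.4 tcp x -0.0044 z 0.1906  shift from (.110,.234): 0.114 0.043
0.3 tcp x -0.0090 z 0.1826  shift from (.110,.234): 0.119 0.051
0.2 tcp x -0.0127 z 0.1743  shift from (.110,.234): 0.123 0.060
0.1 tcp x -0.0155 z 0.1657  shift from (.110,.234): 0.126 0.068
-0.0 tcp x -0.0175 z 0.1570  shift from (.110,.234): 0.128 0.077
```

Emit:
servo_tool(
  steps="0 0.001 0.012 0 0 0 1; 0 0.001 0.024 0 0 0 1; 0 0.001 0.034 0 0 0 1; 0.01 0.001 0.034 0 0 0 1; 0.01 0.001 0.034 0 0 0 1; 0.01 0.001 0.034 0 0 0 1",
)

```text
time_s: 5.17
tool_pos: [0.6519, -0.0209, 0.2326]
eef_rot: [-180.0, 0.0, -156.4]
wrist_force: [-0.2, 0.0, 0.3]
finger_gap: 0.005
```

```bash
cat > look.py <<'E'
import sys
from goto import *
where();w=snap('wrist','w'+sys.argv[1]);a=snap('side','s'+sys.argv[1]);b=snap('top','t'+sys.argv[1])
cv2.imwrite(f'pics/l{sys.argv[1]}.png',np.hstack([cv2.resize(a['image'][150:310,280:400,::-1],(300,400),interpolation=2),cv2.resize(b['image'][110:270,275:395,::-1],(300,400),interpolation=2),cv2.resize(w['image'][0:320,220:420,::-1],(200,320))if 0 else cv2.resize(w['image'][0:400,200:440,::-1],(200,400))]))
E
python3 look.py 4
```

```text
jar tcp [1.002e-01 1.000e-04 2.326e-01] rot [-1.7998e+02  5.0000e-02 -1.5644e+02] F [-0.22  0.01  0.32] t 5.17 0.0
```

View pics/l4.png

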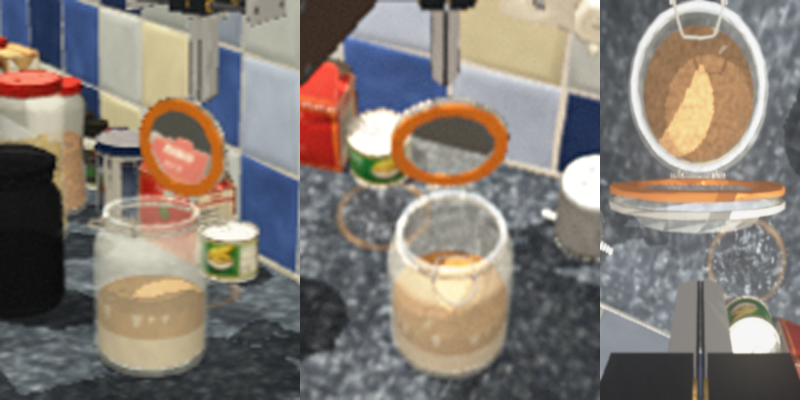

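```bash
python3 -c "
from goto import *
import pickle
ds=pickle.load(open('d0.pkl','rb'))
for z in (.2576,.2666,.2756):
  print(z,[proj(ds[n],W(p,[.1,0,z])).round(1).tolist() for n in ds])
cv2.imwrite('pics/c6.png',np.hstack([cv2.resize(cv2.imread(f)[y:y+80,u:u+80],(400,400),interpolation=2) for f,u,y in(('pics/s4.png',325,150),('pics/t4.png',295,100))]))"
```

```text
0.2576 [[[361.8, 193.6]], [[331.8, 143.7]]]
0.2666 [[[361.9, 190.4]], [[331.9, 140.7]]]
0.2756 [[[361.9, 187.2]], [[331.9, 137.6]]]
```

View pics/c6.png

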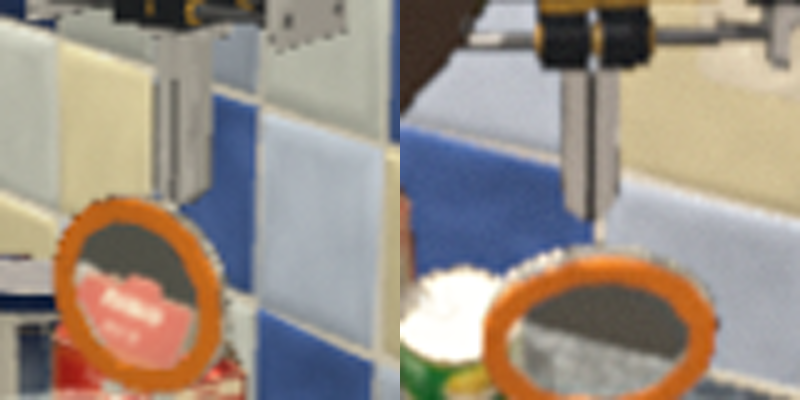

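```bash
cat > arc.py <<'E'
import numpy as np,sys
from goto import *
s=r.sense();q=s['tool_pos']-[p[0],p[1],0];x0=np.cos(p[2])*q[0]+np.sin(p[2])*q[1];z0=q[2]
for a in np.r_[1.5,np.arange(1.45,-.06,-.05)]:
    S=.089-.008*(1.5-a)/1.5
    x=.0625-S*np.cos(a)+.022*np.sin(a)+.008; z=.169+S*np.sin(a)+.022*np.cos(a)-.034
    print('%.2f  tcp %.4f %.4f  shift %.3f %.3f'%(a,x,z,x0-x,z0-z))
E
python3 arc.py
```

```text
1.50  tcp 0.0861 0.2253  shift 0.014 0.007
1.45  tcp 0.0816 0.2257  shift 0.019 0.007
1.40  tcp 0.0771 0.2259  shift 0.023 0.006
1.35  tcp 0.0726 0.2259  shift 0.028 0.007
1.30  tcp 0.0682 0.2256  shift 0.032 0.007
1.25  tcp 0.0637 0.2251  shift 0.037 0.007
1.20  tcp 0.0593 0.2244  shift 0.041 0.008
1.15  tcp 0.0550 0.2235  shift 0.046 0.009
1.10  tcp 0.0507 0.2224  shift 0.050 0.010
1.05  tcp 0.0465 0.2211  shift 0.054 0.011
1.00  tcp 0.0424 0.2195  shift 0.058 0.013
0.95  tcp 0.0383 0.2178  shift 0.062 0.015
0.90  tcp 0.0344 0.2159  shift 0.066 0.017
0.85  tcp 0.0306 0.2138  shift 0.070 0.019
0.80  tcp 0.0269 0.2115  shift 0.074 0.021
0.75  tcp 0.0233 0.2090  shift 0.077 0.023
0.70  tcp 0.0199 0.2064  shift 0.081 0.026
0.65  tcp 0.0166 0.2036  shift 0.084 0.029
0.60  tcp 0.0134 0.2007  shift 0.087 0.032
0.55  tcp 0.0104 0.1976  shift 0.090 0.035
0.50  tcp 0.0076 0.1944  shift 0.093 0.038
0.45  tcp 0.0050 0.1911  shift 0.096 0.041
0.40  tcp 0.0025 0.1876  shift 0.098 0.045
0.35  tcp 0.0002 0.1841  shift 0.100 0.048
0.30  tcp -0.0019 0.1804  shift 0.102 0.052
0.25  tcp -0.0038 0.1767  shift 0.104 0.056
0.20  tcp -0.0056 0.1729  shift 0.106 0.060
0.15  tcp -0.0071 0.1690  shift 0.108 0.063
0.10  tcp -0.0084 0.1650  shift 0.109 0.067
0.05  tcp -0.0096 0.1610  shift 0.110 0.071
-0.00  tcp -0.0105 0.1570  shift 0.111 0.075
-0.05  tcp -0.0112 0.1529  shift 0.112 0.079
```

Emit:
servo_tool(
  steps="0.004 0 0.004 0 0 0 1; 0.008 0 0.007 0 0 0 1; 0.012 0 0.007 0 0 0 1; 0.015 0 0.007 0 0 0 1; 0.018 0 0.007 0 0 0 1; 0.021 0 0.007 0 0 0 1; 0.024 0 0.007 0 0 0 1; 0.027 0 0.007 0 0 0 1",
)

```text
time_s: 5.98
tool_pos: [0.6269, -0.0316, 0.2253]
eef_rot: [-180.0, 0.1, -156.4]
wrist_force: [2.4, 1.2, 2.0]
finger_gap: 0.004
```

```bash
python3 look.py 5
```

```text
jar tcp [7.310e-02 2.000e-04 2.253e-01] rot [-1.7998e+02  6.0000e-02 -1.5641e+02] F [2.37 1.2  2.05] t 5.98 0.0
```

View pics/l5.png

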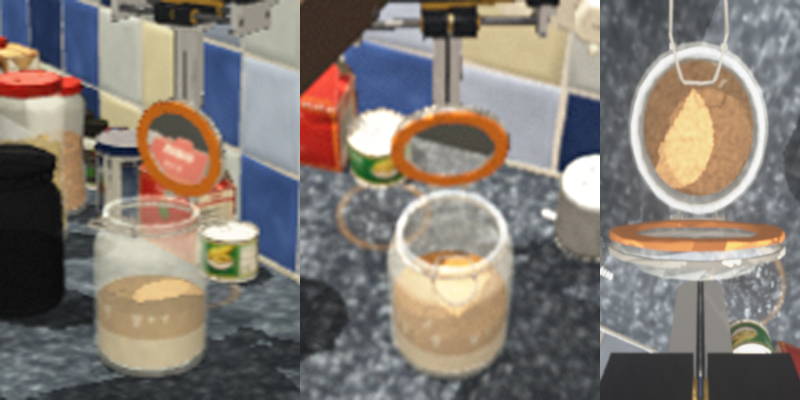

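Emit:
servo_tool(
  steps="0.004 0 0 0 0 0 1; 0.008 0 0.001 0 0 0 1; 0.012 0 0.001 0 0 0 1; 0.016 0 0.002 0 0 0 1; 0.020 0 0.003 0 0 0 1; 0.024 0 0.004 0 0 0 1; 0.028 0 0.005 0 0 0 1; 0.031 0 0.006 0 0 0 1",
)

```text
time_s: 6.8
tool_pos: [0.598, -0.0442, 0.2189]
eef_rot: [-180.0, -0.0, -156.4]
wrist_force: [0.6, 0.3, 1.5]
finger_gap: 0.001
```

```bash
python3 look.py 6
```

```text
jar tcp [4.160e-02 2.000e-04 2.189e-01] rot [-180.     -0.   -156.42] F [0.61 0.27 1.55] t 6.8 0.0
```

View pics/l6.png

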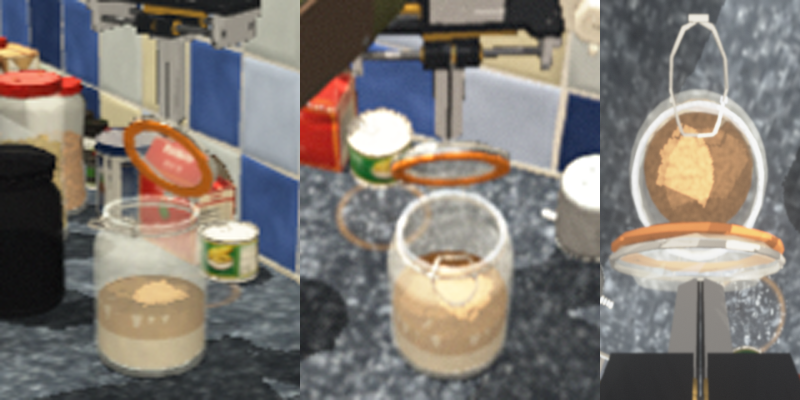

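Emit:
servo_tool(
  steps="0.004 0 0.001 0 0 0 1; 0.007 0 0.003 0 0 0 1; 0.011 0 0.005 0 0 0 1; 0.015 0 0.007 0 0 0 1; 0.018 0 0.010 0 0 0 1; 0.022 0 0.0125 0 0 0 1; 0.025 0 0.015 0 0 0 1; 0.028 0 0.018 0 0 0 1",
)

```text
time_s: 7.62
tool_pos: [0.5725, -0.0554, 0.2007]
eef_rot: [-180.0, -0.0, -156.4]
wrist_force: [-0.1, -0.5, 1.1]
finger_gap: 0.005
```

```bash
python3 look.py 7
```

```text
jar tcp [1.370e-02 2.000e-04 2.007e-01] rot [-180.     -0.   -156.43] F [-0.07 -0.51  1.1 ] t 7.62 0.01
```

View pics/l7.png

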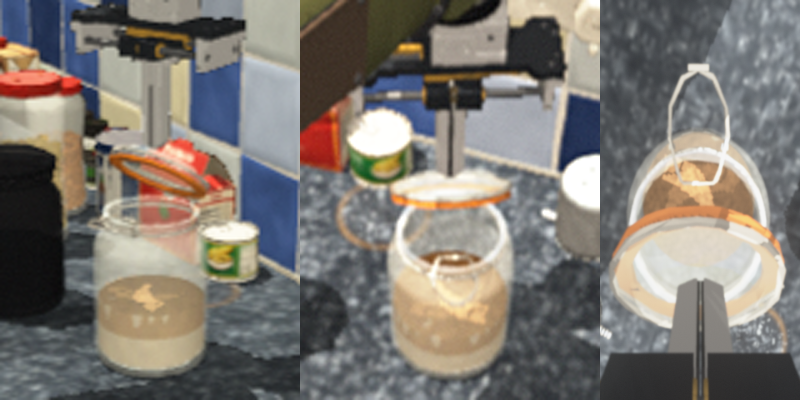

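Emit:
servo_tool(
  steps="0.004 0 0.003 0 0 0 1; 0.008 0 0.006 0 0 0 1; 0.011 0 0.0095 0 0 0 1; 0.014 0 0.013 0 0 0 1; 0.017 0 0.0165 0 0 0 1; 0.020 0 0.020 0 0 0 1; 0.022 0 0.024 0 0 0 1; 0.024 0 0.028 0 0 0 1",
)

```text
time_s: 8.43
tool_pos: [0.5505, -0.0649, 0.1725]
eef_rot: [180.0, -0.0, -156.4]
wrist_force: [-1.5, -0.3, 0.3]
finger_gap: 0.003
```

Emit:
servo_tool(
  steps="0.001 0 0.003 0 0 0 1; 0.002 0 0.006 0 0 0 1; 0.003 0 0.009 0 0 0 1; 0.004 0 0.012 0 0 0 1; 0.004 0 0.014 0 0 0 1",
)

```text
time_s: 8.85
tool_pos: [0.547, -0.0664, 0.1585]
eef_rot: [180.0, -0.0, -156.4]
wrist_force: [-0.1, -0.3, 0.1]
finger_gap: 0.009
```

```bash
python3 look.py 8
```

```text
jar tcp [-0.0141  0.0002  0.1585] rot [ 1.7999e+02 -2.0000e-02 -1.5642e+02] F [-0.09 -0.27  0.14] t 8.85 0.01
```

View pics/l8.png

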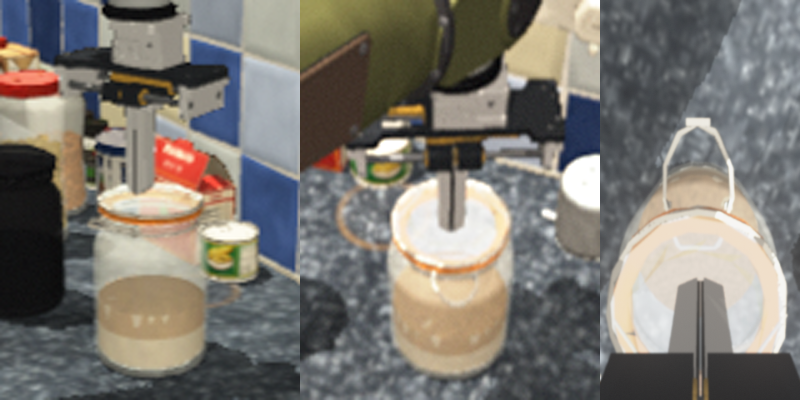

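Emit:
servo_tool(
  steps="0 0 0.001 0 0 0 1; 0 0 0.002 0 0 0 1; 0 0 0.003 0 0 0 1; 0 0 0.003 0 0 0 1",
)

```text
time_s: 9.33
tool_pos: [0.5473, -0.0664, 0.1564]
eef_rot: [-180.0, 0.0, -156.4]
wrist_force: [-2.4, -1.1, 5.4]
finger_gap: 0.004
```

Emit:
servo_tool(
  steps="0 0 0.001 0 0 0 1; 0 0 0.002 0 0 0 1; 0 0 0.002 0 0 0 1",
)

```text
time_s: 9.58
tool_pos: [0.5478, -0.0665, 0.1561]
eef_rot: [-179.9, 0.1, -156.4]
wrist_force: [-6.0, 0.7, 18.2]
finger_gap: 0.004
```

Emit:
servo_tool(
  steps="0 0 -0.003 0 0 0 1; 0 0 -0.008 0 0 0 1; 0 0 -0.02 0 0 0 1; 0 0 -0.04 0 0 0 1; 0.02 0 -0.05 0 0 0 1; 0.05 0 -0.05 0 0 0 1; 0.085 0 -0.05 0 0 0 1; 0.11 0 -0.05 0 0 0 1",
)

```text
time_s: 10.25
tool_pos: [0.4445, -0.1108, 0.2039]
eef_rot: [180.0, -0.0, -156.4]
wrist_force: [0.5, -0.7, 1.0]
finger_gap: 0.004
```

```bash
python3 look.py 9; python3 - <<'E'
from goto import *
q=p.copy(); q[3]=0
w=cams.get_image('wrist'); cv2.imwrite('pics/w9o.png',overlay(w,q,(200,80,220,200),3,0))
s=cams.get_image('side');t=cams.get_image('top'); cv2.imwrite('pics/st9o.png',np.hstack([overlay(s,q,(280,180,120,150),3,0),overlay(t,q,(270,130,120,150),3,0)]))
E
```

```text
jar tcp [-0.1257  0.0005  0.2039] rot [ 1.8000e+02 -1.0000e-02 -1.5641e+02] F [ 0.47 -0.73  0.97] t 10.25 0.0
```

View pics/w9o.png

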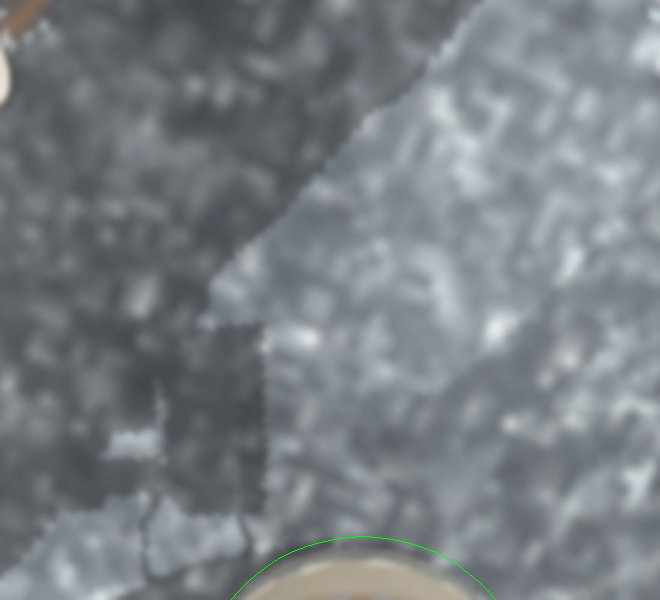

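View pics/st9o.png

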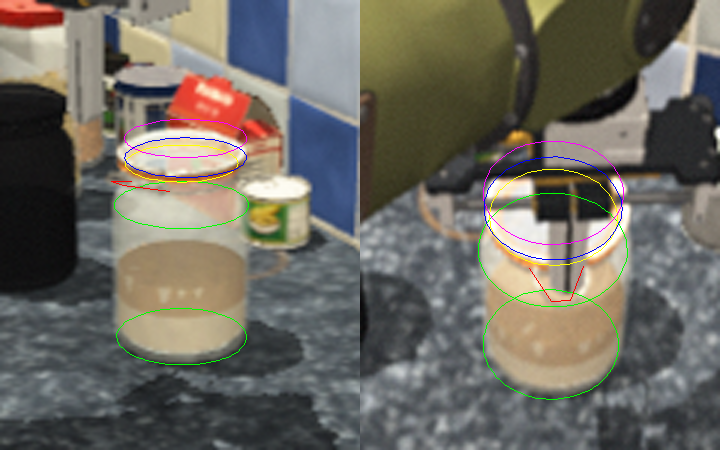

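View pics/w9.png

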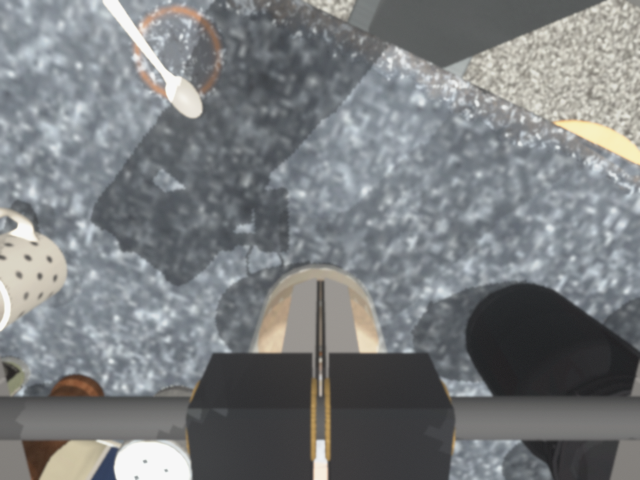

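Emit:
servo_tool(
  steps="-0.012 0 0 0 0 0 1; -0.025 0 0.01 0 0 0 1; -0.034 0 0.02 0 0 0 1; -0.035 0 0.03 0 0 0 1; -0.035 0 0.04 0 0 0 1; -0.035 0 0.04 0 0 0 1",
)

```text
time_s: 11.05
tool_pos: [0.4775, -0.0959, 0.1613]
eef_rot: [179.9, -0.2, -156.4]
wrist_force: [-0.3, 0.1, -0.5]
finger_gap: 0.003
```

```bash
python3 look.py 10;cd pics; python3 -c "
import cv2,numpy as np
cv2.imwrite('c10.png',np.hstack([cv2.resize(cv2.imread(f)[y:y+80,u:u+80],(400,400),interpolation=2) for f,u,y in(('s10.png',290,190),('t10.png',295,160))]))"
```

```text
jar tcp [-0.0896  0.001   0.1613] rot [ 179.86   -0.18 -156.39] F [-0.3   0.06 -0.52] t 11.05 0.0
```

View pics/c10.png

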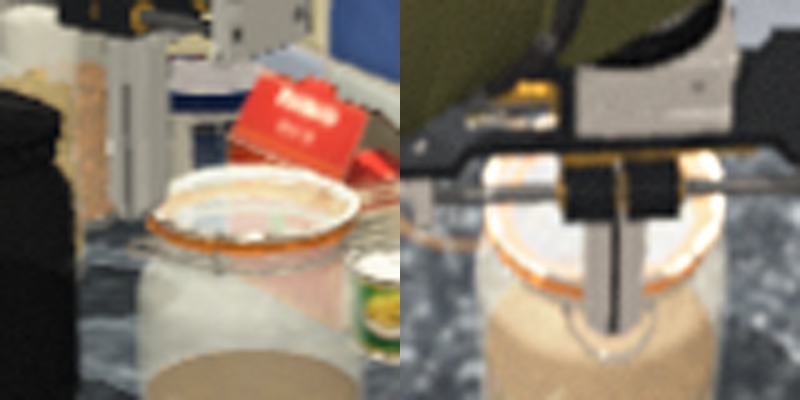

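Emit:
servo_tool(
  steps="0.001 -0.001 0.005 0 0 0 1; 0.002 -0.001 0.010 0 0 0 1; 0.002 -0.001 0.015 0 0 0 1; 0.002 -0.001 0.018 0 0 0 1; 0.002 -0.001 0.021 0 0 0 1; 0.002 -0.001 0.024 0 0 0 1; 0.002 -0.001 0.027 0 0 0 1; 0.002 -0.001 0.030 0 0 0 1",
)

```text
time_s: 11.87
tool_pos: [0.4771, -0.0981, 0.1337]
eef_rot: [-180.0, 0.0, -156.4]
wrist_force: [-1.1, -2.1, 1.5]
finger_gap: 0.005
```

```bash
python3 look.py 11;cd pics; python3 -c "
import cv2,numpy as np
cv2.imwrite('c11.png',np.hstack([cv2.resize(cv2.imread(f)[y:y+80,u:u+80],(400,400),interpolation=2) for f,u,y in(('s11.png',290,190),('t11.png',295,160))]))"
```

```text
jar tcp [-0.0909 -0.0009  0.1337] rot [-179.99    0.   -156.42] F [-1.09 -2.13  1.51] t 11.87 0.0
```

View pics/c11.png

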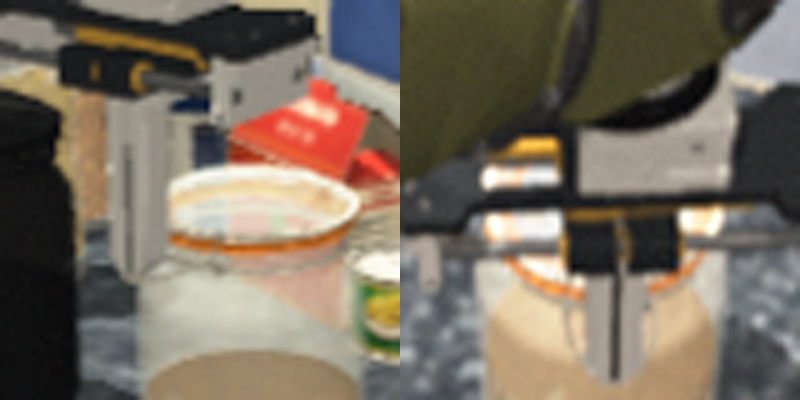

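```bash
cd pics; python3 -c "
import cv2,numpy as np
cv2.imwrite('c11b.png',np.hstack([cv2.resize(cv2.imread('w11.png')[240:400,240:400],(500,500),interpolation=2),cv2.resize(cv2.imread('s11.png')[225:265,300:324],(300,500),interpolation=2)]))"
```

```text
(no output)
```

View pics/c11b.png

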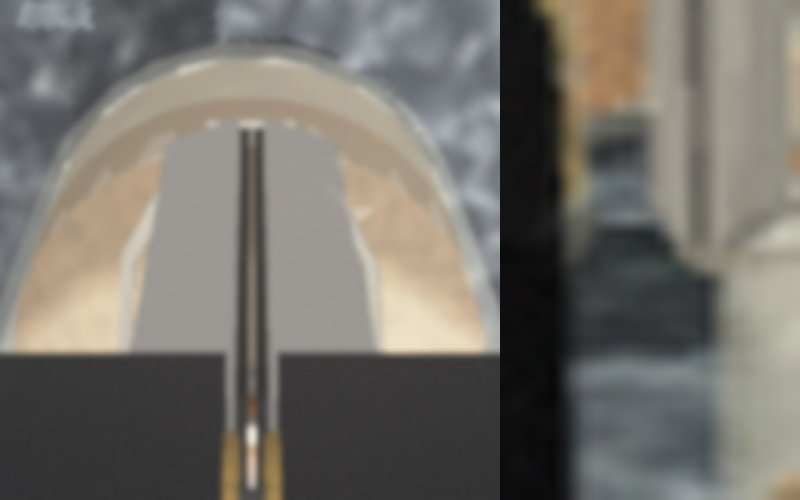

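Emit:
servo_tool(
  steps="0 0 -0.003 0 0 0 1; 0.003 0 -0.004 0 0 0 1; 0.006 0 -0.004 0 0 0 1; 0.006 0 0 0 0 0 1; 0.006 0 0.003 0 0 0 1; 0.006 0 0.006 0 0 0 1; 0.006 0 0.009 0 0 0 1; 0.006 0 0.012 0 0 0 1",
)

```text
time_s: 12.68
tool_pos: [0.4715, -0.1005, 0.1215]
eef_rot: [180.0, -0.0, -156.4]
wrist_force: [-1.4, -0.2, 1.7]
finger_gap: 0.001
```

```bash
python3 look.py 12;cd pics;  python3 -c "
import cv2,numpy as np
cv2.imwrite('c12.png',np.hstack([cv2.resize(cv2.imread('w12.png')[240:400,240:400],(400,400),interpolation=2),cv2.resize(cv2.imread('s12.png')[210:270,290:350],(400,400),interpolation=2)]))"
```

```text
jar tcp [-0.0969 -0.0009  0.1215] rot [ 1.8000e+02 -1.0000e-02 -1.5642e+02] F [-1.36 -0.2   1.69] t 12.68 0.0
```

View pics/c12.png

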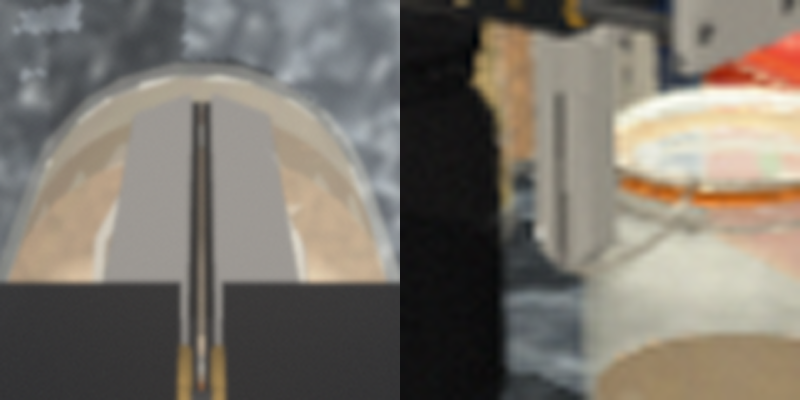

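Emit:
servo_tool(
  steps="-0.001 0 0.003 0 0 0 1; -0.003 0 0.006 0 0 0 1; -0.005 0 0.0095 0 0 0 1; -0.0065 0 0.013 0 0 0 1; -0.008 0 0.0165 0 0 0 1; -0.010 0 0.020 0 0 0 1; -0.012 0 0.023 0 0 0 1; -0.013 0 0.025 0 0 0 1",
)

```text
time_s: 13.5
tool_pos: [0.4838, -0.0951, 0.0965]
eef_rot: [-180.0, 0.0, -156.4]
wrist_force: [2.2, 0.6, 2.0]
finger_gap: 0.007
```

```bash
python3 look.py 13;cd pics;  python3 -c "
import cv2,numpy as np
cv2.imwrite('c13.png',np.hstack([cv2.resize(cv2.imread('w13.png')[240:400,240:400],(400,400),interpolation=2),cv2.resize(cv2.imread('s13.png')[210:270,290:350],(400,400),interpolation=2)]))"
```

```text
jar tcp [-0.0835 -0.0009  0.0965] rot [-1.8000e+02  1.0000e-02 -1.5641e+02] F [2.15 0.58 2.02] t 13.5 0.01
```

View pics/c13.png

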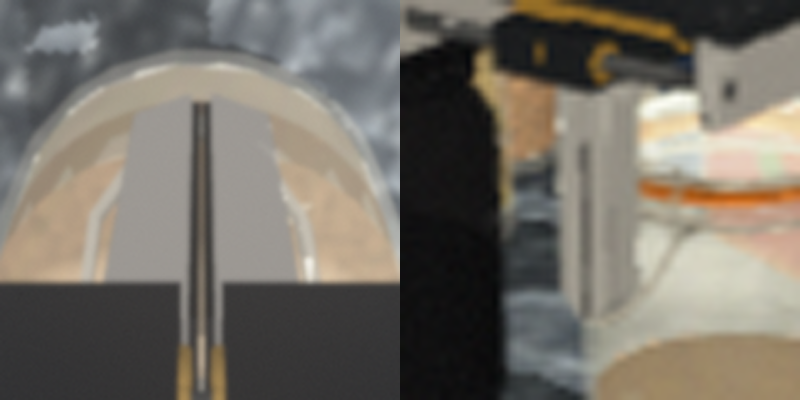

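Emit:
servo_tool(
  steps="0.001 0 -0.003 0 0 0 1; 0.012 0 -0.003 0 0 0 1; 0.022 0 -0.002 0 0 0 1; 0.022 0 0.010 0 0 0 1; 0.022 0 0.022 0 0 0 1; 0.022 0 0.022 0 0 0 1; 0.016 0 0.022 0 0 0 1; 0.012 0 0.022 0 0 0 1",
)

```text
time_s: 14.32
tool_pos: [0.4728, -0.1002, 0.0756]
eef_rot: [-180.0, 0.0, -156.4]
wrist_force: [-1.7, -0.8, 0.1]
finger_gap: 0.004
```

```bash
python3 look.py 14;cd pics;  python3 -c "
import cv2,numpy as np
cv2.imwrite('c14.png',np.hstack([cv2.resize(cv2.imread('w14.png')[240:400,240:400],(400,400),interpolation=2),cv2.resize(cv2.imread('s14.png')[210:270,290:350],(400,400),interpolation=2)]))"
```

```text
jar tcp [-0.0957 -0.0011  0.0756] rot [-1.7998e+02  2.0000e-02 -1.5644e+02] F [-1.74 -0.79  0.12] t 14.32 0.0
```

View pics/c14.png

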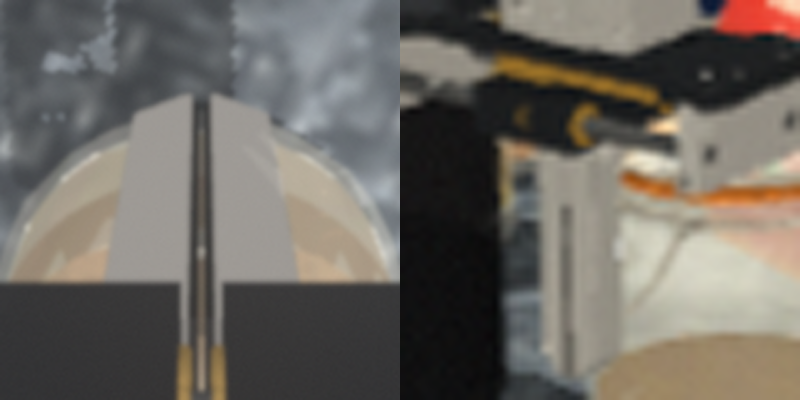

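Emit:
servo_tool(
  steps="-0.003 0.001 0 0 0 0 1; -0.006 0.001 0 0 0 0 1; -0.009 0.001 0 0 0 0 1; -0.011 0.001 0 0 0 0 1; -0.013 0.001 0 0 0 0 1; -0.015 0.001 0 0 0 0 1; -0.017 0.001 0 0 0 0 1; -0.017 0.001 0 0 0 0 1",
)

```text
time_s: 15.13
tool_pos: [0.4879, -0.0922, 0.0749]
eef_rot: [180.0, 0.0, -156.4]
wrist_force: [-1.7, -1.2, -1.9]
finger_gap: 0.003
```

```bash
python3 look.py 15;cd pics;  python3 -c "
import cv2,numpy as np
cv2.imwrite('c15.png',np.hstack([cv2.resize(cv2.imread('w15.png')[240:400,240:400],(400,400),interpolation=2),cv2.resize(cv2.imread('s15.png')[210:270,290:350],(400,400),interpolation=2)]))"
```

```text
jar tcp [-0.0786  0.0002  0.0749] rot [ 1.8000e+02  1.0000e-02 -1.5641e+02] F [-1.72 -1.22 -1.88] t 15.13 0.0
```

View pics/c15.png

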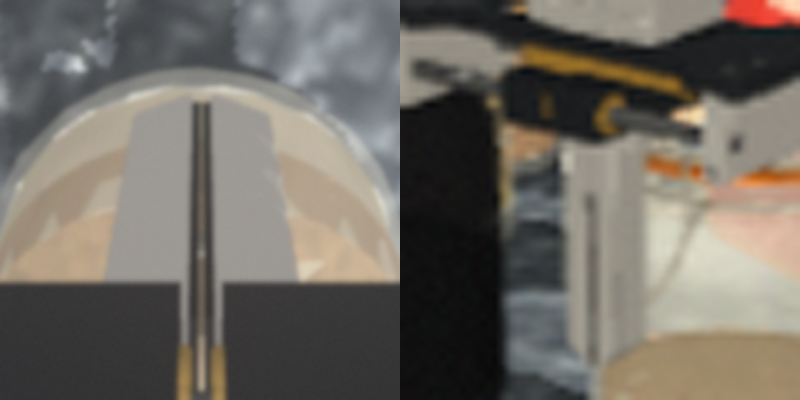

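Emit:
servo_tool(
  steps="-0.001 0 0 0 0 0 1; -0.001 0 0 0 0 0 1; -0.001 0 0 0 0 0 1",
)

```text
time_s: 15.53
tool_pos: [0.4885, -0.092, 0.0749]
eef_rot: [180.0, 0.0, -156.4]
wrist_force: [-2.1, -0.4, -2.5]
finger_gap: 0.004
```

Emit:
servo_tool(
  steps="-0.001 0 0 0 0 0 1; -0.001 0 0 0 0 0 1; -0.001 0 0 0 0 0 1",
)

```text
time_s: 15.78
tool_pos: [0.4895, -0.0916, 0.0749]
eef_rot: [180.0, 0.0, -156.4]
wrist_force: [-0.6, -0.6, -1.0]
finger_gap: 0.005
```

```bash
python3 look.py 16;cd pics;  python3 -c "
import cv2,numpy as np
cv2.imwrite('c16.png',np.hstack([cv2.resize(cv2.imread('w16.png')[240:400,240:400],(400,400),interpolation=2),cv2.resize(cv2.imread('s16.png')[210:270,290:350],(400,400),interpolation=2)]))"
```

```text
jar tcp [-0.0769  0.0002  0.0749] rot [ 180.      0.   -156.42] F [-0.58 -0.57 -1.01] t 15.78 0.01
```

View pics/c16.png

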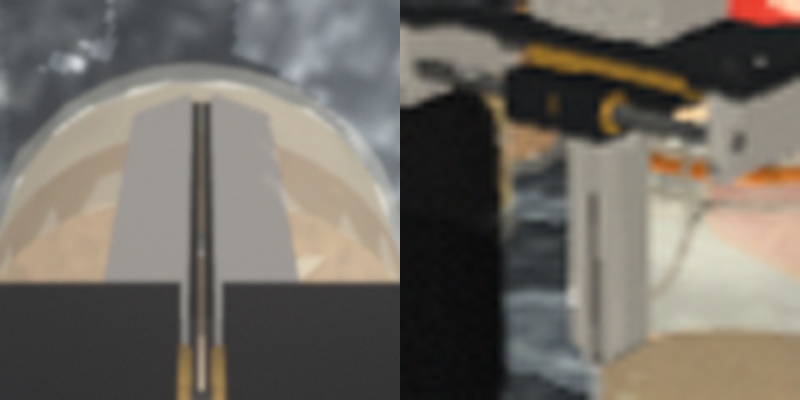

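Emit:
servo_tool(
  steps="-0.001 0 0 0 0 0 1; -0.001 0 0 0 0 0 1; -0.001 0 0 0 0 0 1; -0.001 0 0 0 0 0 1",
)

```text
time_s: 16.27
tool_pos: [0.4904, -0.0912, 0.0749]
eef_rot: [180.0, -0.0, -156.4]
wrist_force: [-1.8, -0.5, -0.8]
finger_gap: 0.001
```

Emit:
servo_tool(
  steps="-0.001 0 0 0 0 0 1; -0.001 0 0 0 0 0 1; -0.001 0 0 0 0 0 1; -0.001 0 0 0 0 0 1",
)

```text
time_s: 16.6
tool_pos: [0.4913, -0.0908, 0.0749]
eef_rot: [180.0, -0.0, -156.4]
wrist_force: [-0.8, -1.0, -0.5]
finger_gap: 0.005
```

```bash
python3 look.py 17; python3 - <<'E'
import cv2,numpy as np
# jar shift vs earlier: template match of jar flour region and static can, side view
f=cv2.imread('pics/s9.png',0)
for k in (13,15,16,17):
    g=cv2.imread(f'pics/s{k}.png',0); o=[]
    for (x,y,w,h) in ((326,256,40,48),(363,238,25,24)):
        d,_=cv2.phaseCorrelate(np.float32(f[y:y+h,x:x+w]),np.float32(g[y:y+h,x:x+w])); o.append(np.round(d,2).tolist())
    print(k,o)
E
```

```text
jar tcp [-0.0749  0.0002  0.0749] rot [ 180.     -0.   -156.42] F [-0.83 -0.99 -0.54] t 16.6 0.0
13 [[-0.04, 0.15], [0.49, -0.02]]
15 [[0.4, -0.47], [0.58, 0.0]]
16 [[0.44, -0.36], [0.57, -0.01]]
17 [[0.44, -0.48], [0.57, 0.04]]
```

Emit:
servo_tool(
  steps="-0.001 0 0 0 0 0 1; -0.001 0 0 0 0 0 1; -0.001 0 0 0 0 0 1; -0.001 0 0 0 0 0 1",
)

```text
time_s: 17.08
tool_pos: [0.4922, -0.0904, 0.0749]
eef_rot: [-180.0, -0.0, -156.4]
wrist_force: [-2.3, -0.9, -0.3]
finger_gap: 0.008
```

```bash
python3 look.py 18; python3 - <<'E'
import cv2,numpy as np
f=cv2.imread('pics/s16.png',0)
for k in (17,18):
    g=cv2.imread(f'pics/s{k}.png',0); o=[]
    for (x,y,w,h) in ((326,256,40,48),(363,238,25,24)):
        d,_=cv2.phaseCorrelate(np.float32(f[y:y+h,x:x+w]),np.float32(g[y:y+h,x:x+w])); o.append(np.round(d,2).tolist())
    print(k,o)
cv2.imwrite('pics/c18.png',np.hstack([cv2.resize(cv2.imread('pics/w18.png')[240:400,240:400],(400,400),interpolation=2),cv2.resize(cv2.imread('pics/s18.png')[210:270,290:350],(400,400),interpolation=2)]))
E
```

```text
jar tcp [-0.0739  0.0002  0.0749] rot [-180.     -0.   -156.42] F [-2.33 -0.9  -0.35] t 17.08 0.01
17 [[0.09, -0.06], [0.51, 0.07]]
18 [[0.1, -0.05], [0.49, 0.06]]
```

View pics/c18.png

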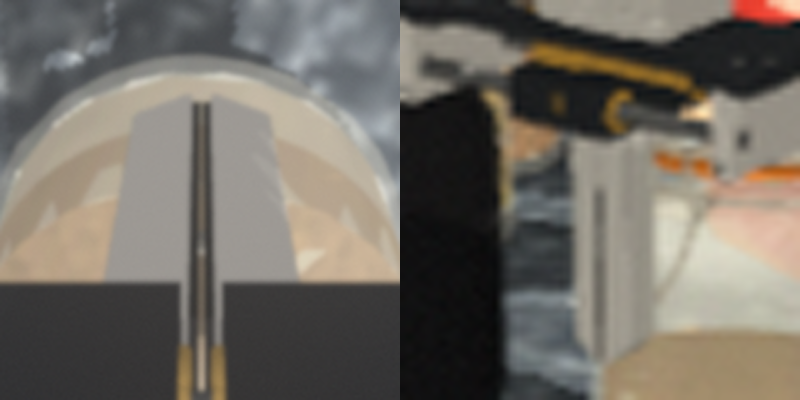

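Emit:
servo_tool(
  steps="-0.001 0 0 0 0 0 1; -0.001 0 0 0 0 0 1; -0.001 0 0 0 0 0 1; -0.001 0 0 0 0 0 1",
)

```text
time_s: 17.57
tool_pos: [0.493, -0.0901, 0.075]
eef_rot: [-180.0, -0.0, -156.4]
wrist_force: [-4.0, -2.6, 1.8]
finger_gap: 0.006
```

Emit:
servo_tool(
  steps="-0.001 0 0 0 0 0 1; -0.001 0 0 0 0 0 1; -0.001 0 0 0 0 0 1; -0.001 0 0 0 0 0 1",
)

```text
time_s: 17.9
tool_pos: [0.494, -0.0896, 0.0749]
eef_rot: [-180.0, -0.0, -156.4]
wrist_force: [-3.8, -1.6, 2.6]
finger_gap: 0.005
```

```bash
python3 look.py 19; python3 - <<'E'
import cv2,numpy as np
f=cv2.imread('pics/s16.png',0)
for k in (18,19):
    g=cv2.imread(f'pics/s{k}.png',0); o=[]
    for (x,y,w,h) in ((326,256,40,48),(363,238,25,24)):
        d,_=cv2.phaseCorrelate(np.float32(f[y:y+h,x:x+w]),np.float32(g[y:y+h,x:x+w])); o.append(np.round(d,2).tolist())
    print(k,o)
E
```

```text
jar tcp [-0.072   0.0001  0.0749] rot [-1.8000e+02 -1.0000e-02 -1.5642e+02] F [-3.85 -1.58  2.58] t 17.9 0.0
18 [[0.1, -0.05], [0.49, 0.06]]
19 [[0.22, -0.02], [0.53, 0.03]]
```

Force has stepped up to about 4 N, so the lever is at its stop. Next I back off and inspect.

Emit:
servo_tool(
  steps="0.003 0 0 0 0 0 1; 0.012 0 0 0 0 0 1; 0.03 0 0 0 0 0 1; 0.06 0 0 0 0 0 1; 0.08 0 -0.03 0 0 0 1; 0.09 0 -0.07 0 0 0 1; 0.09 0 -0.11 0 0 0 1; 0.09 0 -0.15 0 0 0 1",
)

```text
time_s: 18.72
tool_pos: [0.4105, -0.1257, 0.227]
eef_rot: [-180.0, 0.1, -156.5]
wrist_force: [0.5, 0.3, 0.1]
finger_gap: 0.004
```

Emit:
servo_tool(
  steps="0 0 -0.04 0 0 0 1; 0 0 -0.08 0 0 0 -1; -0.02 0 -0.12 0 0 0 -1; -0.03 0 -0.14 0 0 0 -1; -0.03 0 -0.14 0 0 0 -1; -0.03 0 -0.14 0 0 0 -1; -0.03 0 -0.14 0 0 0 -1",
)

```text
time_s: 19.3
tool_pos: [0.4385, -0.1136, 0.3638]
eef_rot: [179.9, -0.0, -156.4]
wrist_force: [-0.1, -0.2, -0.1]
finger_gap: 0.393
```

```bash
python3 look.py 20; python3 - <<'E'
from goto import *
q=p.copy(); q[3]=0;q[4]=0
w=cams.get_image('wrist');s=cams.get_image('side');t=cams.get_image('top')
cv2.imwrite('pics/st20o.png',np.hstack([overlay(s,q,(290,190,90,120),4,0),overlay(t,q,(285,155,90,120),4,0)]))
f=lambda d,x,y:cv2.resize(d['image'][y:y+96,x:x+80,::-1],(400,480),interpolation=2)
cv2.imwrite('pics/st20.png',np.hstack([f(s,300,210),f(t,295,170)]))
E
```

```text
jar tcp [-1.324e-01  3.000e-04  3.638e-01] rot [ 1.7995e+02 -4.0000e-02 -1.5641e+02] F [-0.08 -0.18 -0.11] t 19.3 0.39
```

View pics/st20o.png

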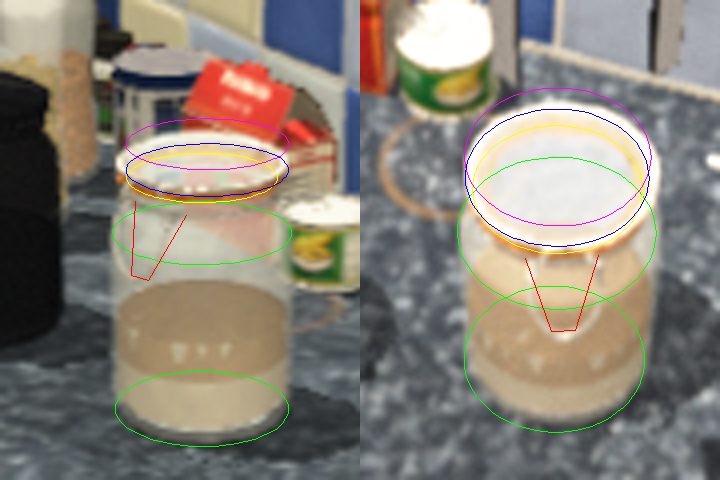

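View pics/st20.png

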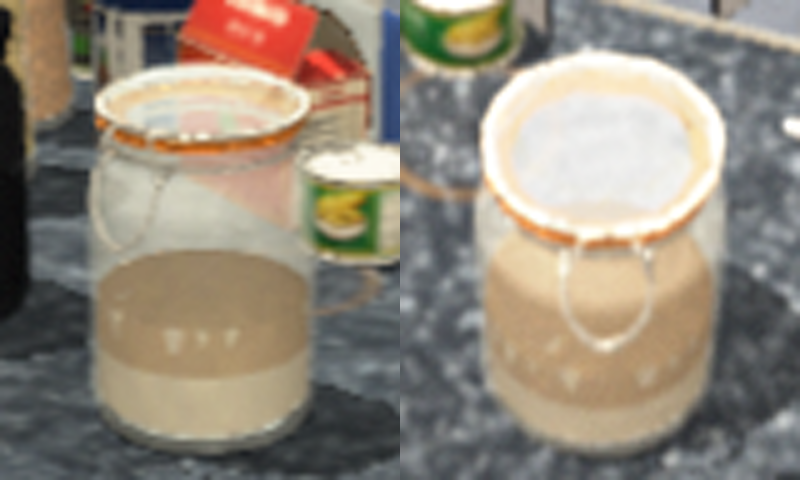

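View pics/w20.png

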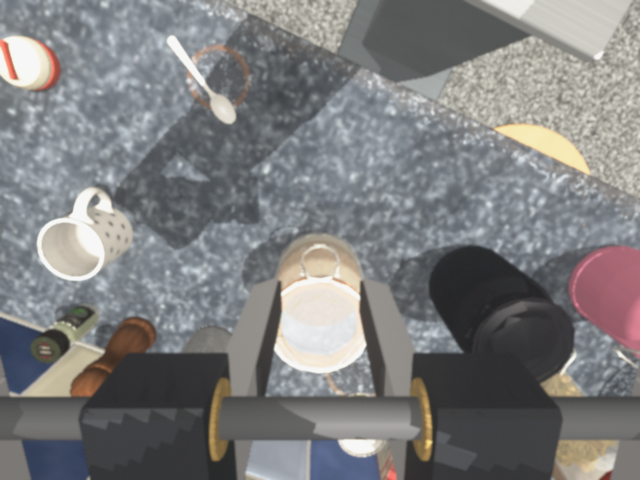

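```bash
python3 - <<'E'
from goto import *
import pickle
ds=pickle.load(open('d0.pkl','rb'))
for n,(x,y,w,h) in dict(side=(312,272,56,34),top=(305,232,60,34)).items():
    g=cams.get_image(n)['image']; f=ds[n]['image']
    big=g[y-8:y+h+8,x-8:x+w+8]; m=cv2.matchTemplate(big,f[y:y+h,x:x+w],cv2.TM_CCOEFF_NORMED); _,v,_,l=cv2.minMaxLoc(m)
    r_=m[max(l[1]-1,0):l[1]+2,max(l[0]-1,0):l[0]+2]; print(n,v,l[0]-8,l[1]-8,r_.round(3).tolist())
# lever tip fit: angle from side/top bar pixel, jar offset free using gasket front-bottom
s=cams.get_image('side')
for a in (0,.05,.1,.15): print(a,[proj(ds[n],W(p,levpts(a,TIP))).round(1).tolist() for n in ds])
im=s['image'][225:270,305:345,::-1]; 
t=cams.get_image('top')['image'][210:250,315:355,::-1]
cv2.imwrite('pics/z.png',np.hstack([cv2.resize(im,(400,450),interpolation=2),cv2.resize(t,(400,450),interpolation=2)]))
E
```

```text
side 0.9652861952781677 0 0 [[0.9129999876022339, 0.9309999942779541, 0.9240000247955322], [0.9449999928474426, 0.9649999737739563, 0.9549999833106995], [0.9129999876022339, 0.9269999861717224, 0.9169999957084656]]
top 0.9162372350692749 0 0 [[0.8650000095367432, 0.8949999809265137, 0.871999979019165], [0.8939999938011169, 0.9160000085830688, 0.8799999952316284], [0.8560000061988831, 0.8659999966621399, 0.824999988079071]]
0 [[[324.4, 258.9]], [[335.2, 237.1]]]
0.05 [[[323.9, 258.8]], [[335.2, 237.5]]]
0.1 [[[323.4, 258.6]], [[335.3, 237.9]]]
0.15 [[[322.9, 258.3]], [[335.3, 238.2]]]
```

View pics/z.png

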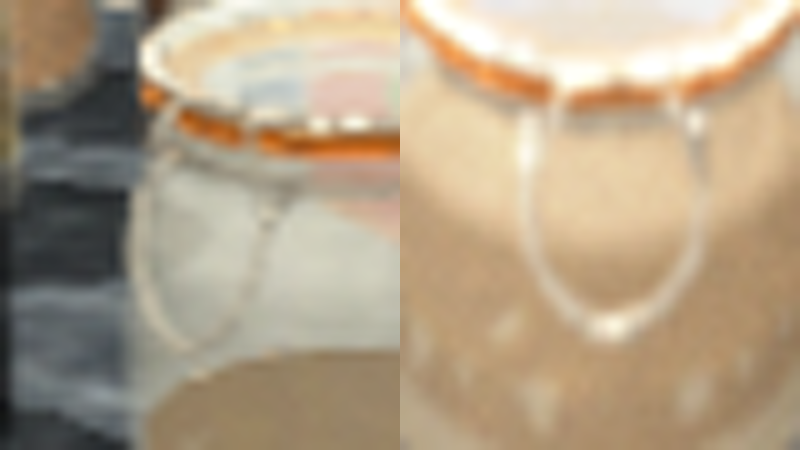

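```bash
python3 -c "
from goto import *
where();print(r.job_done())"
```

```text
jar tcp [-1.319e-01  1.000e-04  3.648e-01] rot [ 180.     -0.   -156.42] F [0.21 0.03 0.43] t 19.8 0.82
the job is handed in; nothing more can be done
None
```

The lid is shut flat and the wire clamp's lever is down against the front of the jar. I handed the job in at 19.8 s with the hand clear, fingertips about 0.4 m up.

**What I did:** I pushed the lid over from behind with the closed fingertips and pressed it down until the force rose to about 18 N. I then pushed the lever down with the fingertips and in from the front, until the force stepped from about 2.5 N to over 4 N.

**Last checks:**
- **Lid:** its gasket looks level all round. The lid stopped the fingertips at a height of 190 mm, against a nominal 191 mm.
- **Lever:** in the side picture its bar is within 1 pixel of the locked position. In the top picture it is about 2 pixels low, as is the whole lid and rim of my fitted jar model. Near shut, the top view says little about the lever's angle, so "home" rests on the side picture and the force step.
- **Jar:** it shows no movement, to within about a pixel in the side and top pictures.
- **Other things:** the mug and teaspoon look unmoved in the wrist picture. I did not specifically check the pasta jar afterwards, but nothing went near it.

**One disagreement:** the fingertips showed about 34 mm above the reported TCP in the side, top and wrist pictures. I corrected for that throughout, and the contact heights agreed with it.

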